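# Ready for the next print: straightedge to the block, paper gate held open

### The arm

A 6-joint arm with a two-finger parallel gripper is mounted at the origin on the work surface. World frame = base frame: x ahead of the robot, y to its left, z up, the work surface at z = 0. Lengths are in m, angles in degrees, forces in N, time in s.
With the tool pointing down it reaches from about 0.3 to 0.95 m from the base axis. Payload 3.1 kg.
Tool frame: the origin (TCP) lies midway between the tips of the shut fingers; the grasp point (between the pads) lies 19 mm behind it; x points along the fingers, z is the direction in which the jaws open and shut, and the axes are right-handed (so a half turn about x gives the same grasp; the last joint's range is limited). The gripper opens to 85 mm and grips with 20 to 120 N. Pads are 22 mm wide; open, the fingers measure 114 mm over their backs; the gripper's body (76 mm by 85 mm) begins 54 mm behind the grasp point. The pads swing forward as they close: fully open they stand 13 mm farther back than shut.
Start: joints at [66.595, 17.653, 93.61, -0, 68.738, -3.994], TCP at [0.208, 0.589, 0.231] pointing down, gripper open.
Joint ranges: [-175.34, 175.34], [-45.06, 112.39], [2.9, 150.54], [-68.45, 248.45], [3.09, 151.38], [-168.51, 168.51]. Speed limits (degrees/s): [159.86, 159.86, 180, 180, 180, 180].

### API

Orientations are given as [roll, pitch, yaw] about the fixed x, y, z axes, in that order (R = Rz(yaw) Ry(pitch) Rx(roll)).
In Python, from station import get_obs, capture, finish_job gives the robot as it stands.
- The arm moves only by the tool apply_moves, never from a script. Its argument "series" is a list of rows, each an object of numbers: "tx", "ty", "tz": the shift along the tool's x, y, z in units of 0.6 m (1.0 is 0.6 m); "rx", "ry", "rz": the turn, a rotation vector about the tool's x, y, z in units of 2 pi rad (1.0 is 2 pi rad). In form: [{"tx": .., "ty": .., "tz": .., "rx": .., "ry": .., "rz": ..}, ...]. A call has 1 to 12 rows; each row is the pose to reach, as a shift and turn from the pose commanded when the call began, along the tool's axes at that moment, turning the shorter way round; what a row does not reach only later rows make up. A row lasts 1/12 s, in which the tool goes at most 41.7 mm and 7.16 degrees, less where a joint would pass 70% of its speed; a pose out of reach is approached as far as the arm can. A call with a number of a shift or a turn outside -1 to 1 is refused whole. A call with a gripper value outside its range is refused whole. "jaw" is the closure, from 0 (fully open) to 1 (shut), set as the call begins (left out, the last holds). The fingers move at their own pace and stop on an object; "grip_force" is the grip in N (left out, the last holds). Time passes only in rows, so rows that repeat a pose let the fingers close. It gives the time, the measured TCP pose, the force and the opening at its end, in the units of the state.
- get_obs(): the state, without advancing time (a new reading comes with each control period).
- capture(name): name is "scene" or "side" or "wrist"; returns a dict with "pixels" (384x512x3 uint8, blue, green, red), "range_z" (384x512 float32, m along the optical axis (not along the pixel's ray), 0 where there is no reading), "fovy" (degrees; the focal length in pixels is half the picture's height over the tangent of half this angle, whatever the lens; pixels are square), "cx", "cy" (the principal point, pixels), "eye" and "attitude" of the camera in the world. Camera axes: x right, y up, looking along -z (the intrinsics and any distortion apply to the point x, -y, -z); pixel columns grow to the right and rows downward; lengths in m; the calibration is good to about 2 mm. A picture is of the moment at which its call begins.
- finish_job(): hands the job in, once; it reports no verdict.
The state is a dict: "time_s": time; "q": joint angles; "qd": joint speeds; "tau": joint torques, N m; "tcp_pos": TCP position; "tcp_rot": TCP orientation; "contact_force": force on the tool from outside, world axes, zero at the start; "ft_torque": the same for the moment, N m; "width": finger opening in m.
Only numpy, scipy, OpenCV 4.12 (cv2) and the standard library are available. Lean on these libraries where they do the work, as an engineer would, in place of code of your own. Each camera call takes 0.05 s, during which the arm holds its last target.

### The job

Get the bench ready for the next print. First lay the aluminium straightedge flat on the table, flush against and roughly centred on the long edge of the grey lino block that faces the robot, and let it go; then squeeze together the two tabs of the paper crate's catch nearer the gate's hinge, after that those of the catch nearer the gate's free end, and pull the gate by its steel post, past its detent, wide open (some 70 degrees). Finish holding the gate wide open by its post, as it swings back if let go; leave the straightedge flush and the other things on the bench alone.

Things in the scene. Friction and masses are not known exactly. Their poses are not given: they have to be found in the camera images.
- rule_fin (a point): centre of the gripping fin of the loose straightedge, 42 mm above its underside. The straightedge is aluminium, 0.2 kg: a flat base 40 mm wide (x) x 180 mm long (y) x 5 mm thick, symmetric, with an upright fin along its middle, 12 mm thick (x), 70 mm long (y), top 55 mm above the underside. The point's y axis runs along its length, z up.
- block: lino block fixed to the table, a wooden board with a grey carved lino face, 80 mm (x) x 130 mm (y, its long side) x 18 mm high. Origin at the centre of its underside; its -x side is the long edge that faces the robot, 40 mm from the origin; with the straightedge flush there the fin's centre is 60 mm from the origin along -x. The fin's grip is higher than the block, so fingers kept above 20 mm clear it.
- crate: plywood paper crate fixed to the table, 250 mm wide (y), 100 mm high. Origin on the gate's vertical hinge axis at table level; the closed gate runs 220 mm from it along +y in the plane x = 0, the crate lies to +x, behind the gate; the gate opens towards -x (towards the robot). A thin steel plate lies on the table in front of the gate.
- hinge_catch_mid (a point): the hinge-side catch: the point midway between its two upright tabs, 126 mm above the table (the tabs reach 16 mm higher; the crate's front rail below them is 100 mm above the table). At (37, 60, 126) mm in the crate's frame. The tabs stand at -y and +y of it (crate's axes), 44 mm apart over their outer faces as found and 24 mm when squeezed fully together; they stay in.
- free_catch_mid (a point): the free-end catch: the point midway between its two upright tabs, 126 mm above the table (the tabs reach 16 mm higher; the crate's front rail below them is 100 mm above the table). At (37, 150, 126) mm in the crate's frame. The tabs stand at -y and +y of it (crate's axes), 44 mm apart over their outer faces as found and 24 mm when squeezed fully together; they stay in.
- hinge_catch_a (a joint): how far the hinge-side catch's tab a (at -y) is squeezed in: 0 = out (as found), 0.010 m = fully in against its stop. The tab is an upright steel plate, 8 mm thick along the crate's y and 18 mm wide along its x, top 142 mm above the table; it slides along the crate's +y when squeezed. It takes about 4 N to slide and stays where it is left. It lets go of the gate from 0.004 m on.
- hinge_catch_b (a joint): how far the hinge-side catch's tab b (at +y) is squeezed in: 0 = out (as found), 0.010 m = fully in against its stop. The tab is an upright steel plate, 8 mm thick along the crate's y and 18 mm wide along its x, top 142 mm above the table; it slides along the crate's -y when squeezed. It takes about 4 N to slide and stays where it is left. It lets go of the gate from 0.004 m on.
- free_catch_a (a joint): how far the free-end catch's tab a (at -y) is squeezed in: 0 = out (as found), 0.010 m = fully in against its stop. The tab is an upright steel plate, 8 mm thick along the crate's y and 18 mm wide along its x, top 142 mm above the table; it slides along the crate's +y when squeezed. It takes about 4 N to slide and stays where it is left. It lets go of the gate from 0.004 m on.
- free_catch_b (a joint): how far the free-end catch's tab b (at +y) is squeezed in: 0 = out (as found), 0.010 m = fully in against its stop. The tab is an upright steel plate, 8 mm thick along the crate's y and 18 mm wide along its x, top 142 mm above the table; it slides along the crate's -y when squeezed. It takes about 4 N to slide and stays where it is left. It lets go of the gate from 0.004 m on.
- gate (a joint): opening angle of the gate, rad: 0 = shut, 1.6 = stop. Opening turns it counterclockwise seen from above. A sprung ball under the gate makes a detent at about 0.5 (felt from 0.4 to 0.6), which takes some 5 N at the post to pass; a light spring always draws the gate shut (0.7 N at the post at 1.2), so that from wide open it falls back to the detent, at 0.58, if let go. Both catches lock it shut.
- gate_hinge (a point): point on the gate's hinge axis, 100 mm above the table; turns with the gate (its y axis points along the gate to the free end)
- post_grip (a point): the middle of the grip of the round upright steel post on the gate's top edge near its free end: 16 mm across, 205 mm from the hinge axis, from 100 mm to 152 mm above the table. The point is on the post's axis, 134 mm above the table; turns with the gate.
- brayer: bystander: ink roller lying down, 90 mm roller with a red handle, 140 mm long; leave alone
- ink_tin: bystander: upright tin, 72 mm across, 75 mm tall; leave alone
- ink_jar: bystander: upright jar, 66 mm across, 85 mm tall; leave alone
- spoon: bystander: wooden spoon lying flat; leave alone
- cutter: bystander: lino cutter with a wooden handle lying flat, 150 mm long; leave alone
- offcut: bystander: loose small grey lino offcut, 70 x 50 x 18 mm; leave alone
- sandblock: bystander: cork block, 100 x 60 x 30 mm; leave alone
There are look-alikes about, which are no part of the job. There is more than one size of the part that bears rule_fin; the job needs the smaller.

How it is judged:
By the outcome, as a careful person would: the job done as asked, in the order asked, and still so for the second after the job is handed in, while the arm keeps its last pose, push and grip.
It also fails if it takes over 64 s, if anything falls off the work surface, if the arm or the gripper's body presses on something with over 40 N, if the wrist force passes 120 N, or if a joint passes its speed limit or range.

## Working session

There is one attempt and no reset: what is moved stays moved. The work goes in short steps, Python scripts to look and compute and a tool call to move; the robot and the scene stay as the last step left them, time stands still between calls to the robot, and variables do not carry over. Pictures are saved under pics/ and viewed, and the job is handed in when it is done.

Besides the shell and the picture viewer there is one more tool, called after ">>>" as name(argument=value, ...), one argument or row to a line, values as JSON. apply_moves: Moves the arm, as the interface text tells. Its arguments: {"type":"object","properties":{"series":{"type":"array"},"jaw":{"type":"number"},"grip_force":{"type":"number"}},"required":["series"]}

```bash
mkdir -p pics; ls; cat > h.py <<'E'
import numpy as np, cv2
from station import get_obs, capture, finish_job
E
python3 - <<'E'
from h import *
o=get_obs(); print(o)
for n in("scene","side","wrist"):
    c=capture(n); cv2.imwrite(f"pics/{n}0.png",c["pixels"]); np.savez(f"pics/{n}0.npz",**c)
    print(n,{k:v for k,v in c.items() if k not in("pixels","range_z")})
E
```

```text
pics
{'time_s': 0.0, 'q': array([ 6.65954150e+01,  1.77051951e+01,  9.36909590e+01,  9.87502510e-06,
        6.87386540e+01, -3.99203429e+00]), 'qd': array([ 0.0884395 ,  0.03543893, -0.0879651 ,  0.10660147,  0.03968841,
        0.00881409]), 'tau': array([ 2.13179170e-03, -4.15258169e+01, -2.76671451e+01,  1.51664249e-04,
        1.04524594e-02,  7.39788646e-06]), 'tcp_pos': array([0.20740481, 0.58868988, 0.23002763]), 'tcp_rot': array([ 176.00405791,   89.86519191, -113.40849637]), 'contact_force': array([-0.30209287, -0.20176779, -1.15550584]), 'ft_torque': array([ 0.0124535 , -0.01030882, -0.04291229]), 'width': 0.08552870530624448}
scene {'fovy': 53.354287404467144, 'cx': 254.57848406436457, 'cy': 190.71568652462474, 'eye': array([0.91423647, 0.42030065, 1.04806781]), 'attitude': array([ 31.26360985,  -0.15246884, 135.13892589])}
side {'fovy': 43.638172751607485, 'cx': 261.01244523418944, 'cy': 198.36624297738518, 'eye': array([ 0.41580076, -0.84190209,  1.08680751]), 'attitude': array([41.87739783, -0.26454535, -6.82965833])}
wrist {'fovy': 58.77891586530004, 'cx': 252.68247771253127, 'cy': 193.36996744229214, 'eye': array([0.13295279, 0.61558576, 0.3720506 ]), 'attitude': array([-17.85811259,   0.13000599,  70.53830015])}
```

View pics/scene0.png

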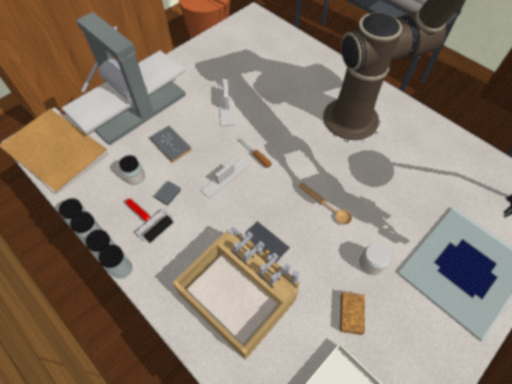

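View pics/side0.png

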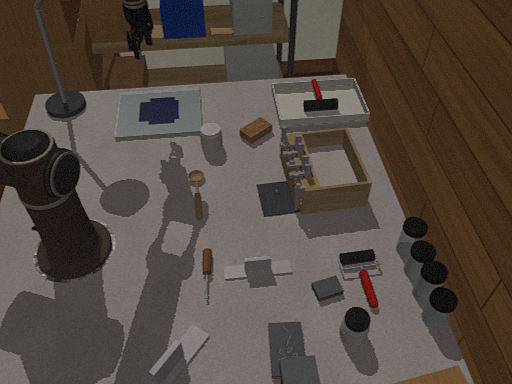

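View pics/wrist0.png

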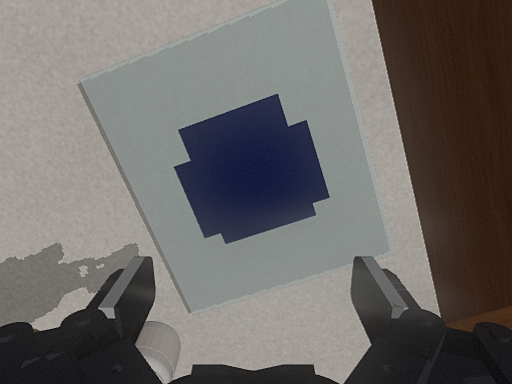

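```bash
cat > h.py <<'E'
import numpy as np, cv2
from scipy.spatial.transform import Rotation as Rot
from station import get_obs, capture, finish_job
def rot(a): return Rot.from_euler('xyz',a,degrees=True).as_matrix()
def K(c):
    h=c["pixels"].shape[0]; return (h/2)/np.tan(np.radians(float(c["fovy"]))/2)
def cloud(c):
    f=K(c); z=c["range_z"]; v,u=np.mgrid[:z.shape[0],:z.shape[1]]
    X=np.stack([(u-c["cx"])/f*z,-(v-c["cy"])/f*z,-z],-1)
    return X@rot(c["attitude"]).T+c["eye"]
def ray(c,u,v,h):
    f=K(c); d=rot(c["attitude"])@np.array([(u-c["cx"])/f,-(v-c["cy"])/f,-1]); e=c["eye"]
    return e+d*(h-e[2])/d[2]
def proj(c,P):
    f=K(c); p=(np.asarray(P)-c["eye"])@rot(c["attitude"]); return np.stack([c["cx"]+f*p[...,0]/-p[...,2],c["cy"]+f*p[...,1]/p[...,2]],-1)
def ortho(c,x0,x1,y0,y1,res=0.002):
    # color + height grid: rows = x descending (up = +x), cols = y descending (left=+y)
    P=cloud(c); ok=c["range_z"]>0; p=P[ok]; col=c["pixels"][ok]
    nx=int((x1-x0)/res); ny=int((y1-y0)/res); r=((x1-p[:,0])/res).astype(int); q=((y1-p[:,1])/res).astype(int)
    m=(r>=0)&(r<nx)&(q>=0)&(q<ny); r,q,col,z=r[m],q[m],col[m],p[m,2]; o=np.argsort(z)
    I=np.zeros((nx,ny,3),np.uint8); H=np.full((nx,ny),np.nan); I[r[o],q[o]]=col[o]; H[r[o],q[o]]=z[o]; return I,H
def load(n): return dict(np.load(f"pics/{n}.npz"))
E
python3 - <<'E'
from h import *
for n in("scene0","side0"):
    c=load(n); P=cloud(c); z=P[...,2]
    I,H=ortho(c,-0.1,1.1,-0.8,0.8,0.004)
    hh=np.nan_to_num(np.clip((H+0.01)/0.17,0,1)*255).astype(np.uint8)
    cv2.imwrite(f"pics/{n}_o.png",np.vstack([cv2.resize(I,(800,600),interpolation=0)]))
    cv2.imwrite(f"pics/{n}_hh.png",cv2.resize(cv2.applyColorMap(hh,cv2.COLORMAP_JET),(800,600),interpolation=0))
    for u,v in [(300,110),(480,100),(200,150),(270,200)] : print(n,u,v,P[v,u])
E
```

```text
scene0 300 110 [ 0.09992373 -0.15706701  0.00068519]
scene0 480 100 [-1.36347339  0.18925738 -0.74227497]
scene0 200 150 [ 4.81061984e-01 -2.76333185e-01  1.07659264e-05]
scene0 270 200 [0.45420369 0.03093342 0.00272061]
side0 300 110 [0.72817046 0.53295235 0.00438584]
side0 480 100 [1.24878674 0.30111447 0.17586223]
side0 200 150 [ 0.35959451  0.3693166  -0.00477823]
side0 270 200 [0.56241195 0.11167305 0.00402468]
```

View pics/scene0_o.png

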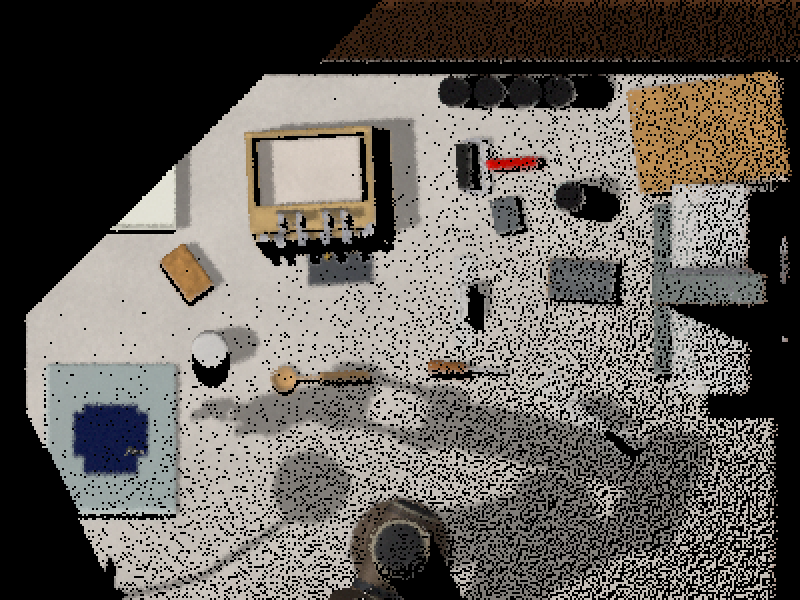

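View pics/side0_hh.png

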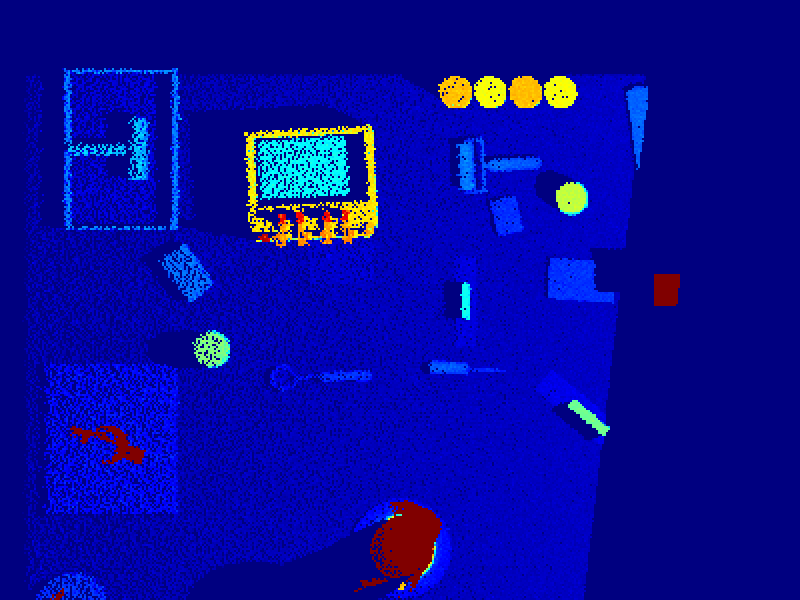

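```bash
python3 - <<'E'
from h import *
c=load("scene0"); s=load("side0")
cv2.imwrite("pics/a1.png",cv2.resize(c["pixels"][215:330,170:320],None,fx=5,fy=5,interpolation=2))
a=cv2.resize(c["pixels"][60:220,130:290],(600,600),interpolation=2); cv2.imwrite("pics/a2.png",a)
cv2.imwrite("pics/a3.png",cv2.resize(s["pixels"][115:225,240:380],None,fx=5,fy=5,interpolation=2))
# fins
P=cloud(s); z=P[...,2]
for nm,b in {"A":(0.4,0.6,-0.2,-0.06),"B":(0.15,0.4,-0.5,-0.3)}.items():
    m=(P[...,0]>b[0])&(P[...,0]<b[1])&(P[...,1]>b[2])&(P[...,1]<b[3])
    t=m&(z>0.035); p=P[t]; print(nm,len(p),p[:,2].max(),np.percentile(p[:,2],90),cv2.minAreaRect(p[:,:2].astype(np.float32)))
P=cloud(c); z=P[...,2]
for nm,b in {"A":(0.4,0.6,-0.2,-0.06),"B":(0.15,0.4,-0.5,-0.3)}.items():
    m=(P[...,0]>b[0])&(P[...,0]<b[1])&(P[...,1]>b[2])&(P[...,1]<b[3])
    t=m&(z>0.035); p=P[t]; print(nm,len(p),p[:,2].max(),np.percentile(p[:,2],90),cv2.minAreaRect(p[:,:2].astype(np.float32)))
m=(z>0.01)&(z<0.03)&(P[...,0]>.45)&(P[...,0]<.62)&(P[...,1]<-.28)&(P[...,1]>-.47)
print("block",m.sum(),np.median(z[m]),cv2.minAreaRect(P[m][:,:2].astype(np.float32)))
E
```

```text
A 216 0.06017358824085539 0.05607615038162417 ((0.4976276755332947, -0.13132405281066895), (0.015331950038671494, 0.06905089318752289), 89.41645812988281)
B 553 0.07711849563129092 0.07260219648804181 ((0.26507312059402466, -0.3772986829280853), (0.09205002337694168, 0.019610531628131866), 49.72262954711914)
A 140 0.06211355722229106 0.057937570118192935 ((0.49755364656448364, -0.13019269704818726), (0.06965624541044235, 0.014188777655363083), 0.40301060676574707)
B 116 0.07772954033584933 0.07541248333690975 ((0.26636430621147156, -0.37555766105651855), (0.09246870130300522, 0.015581401996314526), 49.80939865112305)
block 757 0.019415995439624245 ((0.5400667190551758, -0.364716500043869), (0.13567055761814117, 0.07957582920789719), 86.29207611083984)
```

View pics/a1.png

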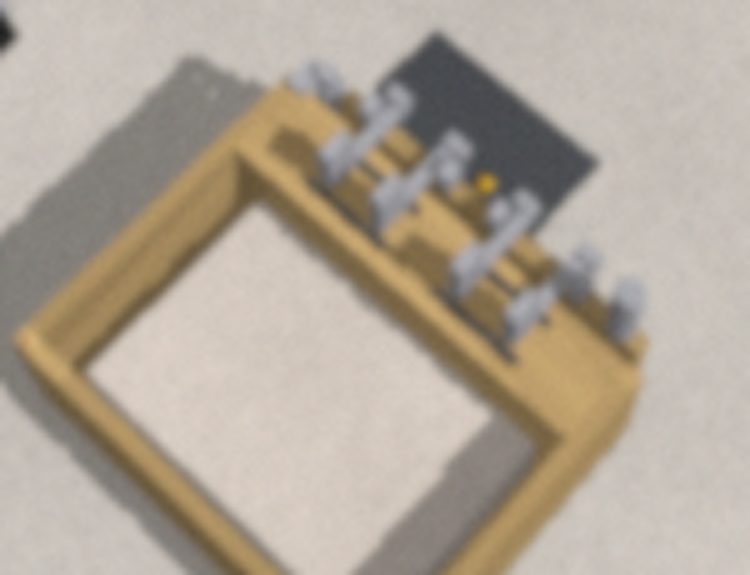

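View pics/a2.png

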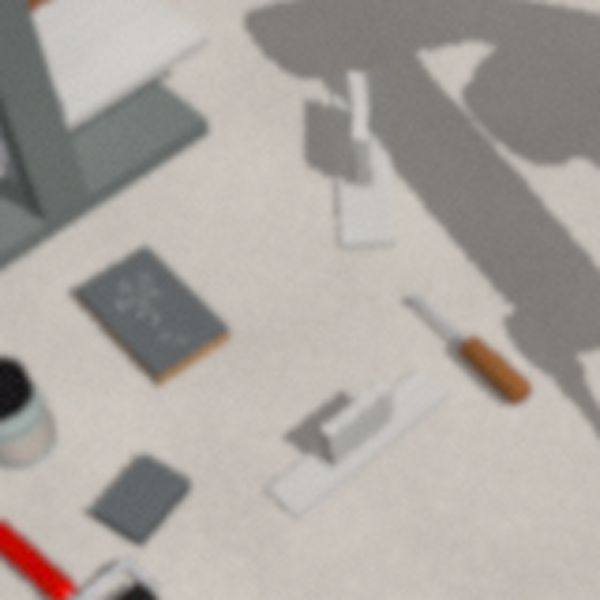

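View pics/a3.png

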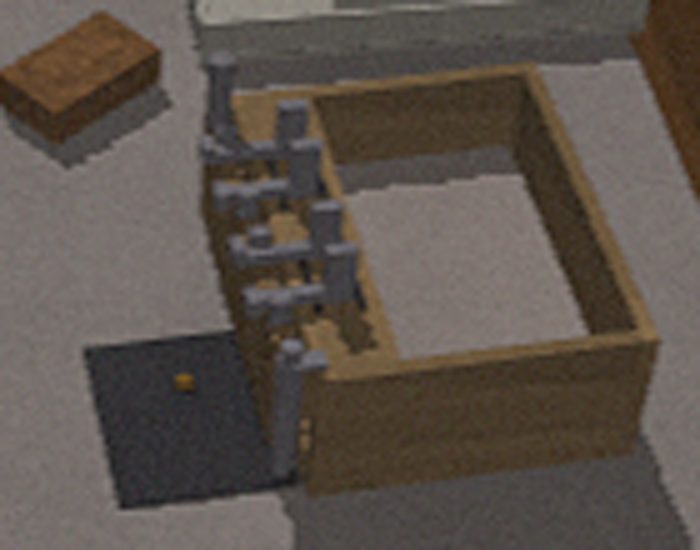

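```bash
cat >> h.py <<'E'
def jaw_R(ang):
    """tool x down; tool z (jaw axis) at world angle ang deg"""
    a=np.radians(ang); x=np.array([0,0,-1.]); z=np.array([np.cos(a),np.sin(a),0]); return np.stack([x,np.cross(z,x),z],1)
def go(p0,ang0,p1,ang1):
    R0=jaw_R(ang0); d=R0.T@(np.array(p1)-p0)/0.6; r=Rot.from_matrix(R0.T@jaw_R(ang1)).as_rotvec()/(2*np.pi)
    print("t",np.round(d,4),"r",np.round(r,4))
def st():
    o=get_obs(); R=rot(o["tcp_rot"]); z=R[:,2]; print("t",round(o["time_s"],2),"p",np.round(o["tcp_pos"],4),"down",np.round(R[:,0],3),"jawang",round(np.degrees(np.arctan2(z[1],z[0])),2),"F",np.round(o["contact_force"],1),"w",round(o["width"],4),"q",np.round(o["q"],1)); return o
E
python3 - <<'E'
from h import *
st()
c=load("wrist0"); o=get_obs(); R=rot(o["tcp_rot"]); print("cam in tool",R.T@(c["eye"]-o["tcp_pos"]), R.T@rot(c["attitude"]))
E
```

```text
t 0.15 p [0.2075 0.5888 0.2303] down [-0.001 -0.002 -1.   ] jawang 70.59 F [-0.3 -0.3  0.6] w 0.0855 q [66.6 17.7 93.7 -0.  68.7 -4. ]
cam in tool [-0.14174857  0.07920434  0.00018503] [[ 3.91330041e-04  3.06743596e-01 -9.51792106e-01]
 [-8.73125871e-04  9.51791921e-01  3.06743177e-01]
 [ 9.99999542e-01  7.10996492e-04  6.40290541e-04]]
```

```bash
python3 - <<'E'
from h import *
go([.2075,.5888,.231],70.59,[.4976,-.1307,.17],90)
E
```

```text
t [ 0.1017 -0.8545 -0.9703] r [-0.0539  0.      0.    ]
```

>>> apply_moves(
  series=[
    {"tx": 0.1017, "ty": -0.8545, "tz": -0.9703, "rx": -0.0539},
    {"tx": 0.1017, "ty": -0.8545, "tz": -0.9703, "rx": -0.0539},
    {"tx": 0.1017, "ty": -0.8545, "tz": -0.9703, "rx": -0.0539},
    {"tx": 0.1017, "ty": -0.8545, "tz": -0.9703, "rx": -0.0539},
    {"tx": 0.1017, "ty": -0.8545, "tz": -0.9703, "rx": -0.0539},
    {"tx": 0.1017, "ty": -0.8545, "tz": -0.9703, "rx": -0.0539},
    {"tx": 0.1017, "ty": -0.8545, "tz": -0.9703, "rx": -0.0539},
    {"tx": 0.1017, "ty": -0.8545, "tz": -0.9703, "rx": -0.0539},
    {"tx": 0.1017, "ty": -0.8545, "tz": -0.9703, "rx": -0.0539},
    {"tx": 0.1017, "ty": -0.8545, "tz": -0.9703, "rx": -0.0539},
    {"tx": 0.1017, "ty": -0.8545, "tz": -0.9703, "rx": -0.0539},
    {"tx": 0.1017, "ty": -0.8545, "tz": -0.9703, "rx": -0.0539},
  ],
)

```text
validation failed for argument at $.se...
```

```bash
python3 - <<'E'
from h import *
o=st(); c=capture("side"); np.savez("pics/side1.npz",**c); cv2.imwrite("pics/side1.png",c["pixels"])
o=st(); R=rot(o["tcp_rot"]);z=R[:,2]; go(o["tcp_pos"],np.degrees(np.arctan2(z[1],z[0])),[.4976,-.1307,.17],90)
E
```

```text
t 0.15 p [0.2075 0.5888 0.2303] down [-0.001 -0.002 -1.   ] jawang 70.59 F [-0.3 -0.3  0.6] w 0.0855 q [66.6 17.7 93.7 -0.  68.7 -4. ]
t 0.2 p [0.2075 0.589  0.2305] down [-0.001 -0.001 -1.   ] jawang 70.59 F [0.1 0.  0.7] w 0.0855 q [66.6 17.7 93.7  0.  68.7 -4. ]
t [ 0.1008 -0.8546 -0.9706] r [-0.0539  0.      0.    ]
```

>>> apply_moves(
  series=[
    {"tx": 0.1, "ty": -0.855, "tz": -0.97, "rx": -0.054, "ry": 0, "rz": 0},
    {"tx": 0.1, "ty": -0.855, "tz": -0.97, "rx": -0.054, "ry": 0, "rz": 0},
    {"tx": 0.1, "ty": -0.855, "tz": -0.97, "rx": -0.054, "ry": 0, "rz": 0},
    {"tx": 0.1, "ty": -0.855, "tz": -0.97, "rx": -0.054, "ry": 0, "rz": 0},
    {"tx": 0.1, "ty": -0.855, "tz": -0.97, "rx": -0.054, "ry": 0, "rz": 0},
    {"tx": 0.1, "ty": -0.855, "tz": -0.97, "rx": -0.054, "ry": 0, "rz": 0},
    {"tx": 0.1, "ty": -0.855, "tz": -0.97, "rx": -0.054, "ry": 0, "rz": 0},
    {"tx": 0.1, "ty": -0.855, "tz": -0.97, "rx": -0.054, "ry": 0, "rz": 0},
    {"tx": 0.1, "ty": -0.855, "tz": -0.97, "rx": -0.054, "ry": 0, "rz": 0},
    {"tx": 0.1, "ty": -0.855, "tz": -0.97, "rx": -0.054, "ry": 0, "rz": 0},
    {"tx": 0.1, "ty": -0.855, "tz": -0.97, "rx": -0.054, "ry": 0, "rz": 0},
    {"tx": 0.1, "ty": -0.855, "tz": -0.97, "rx": -0.054, "ry": 0, "rz": 0},
  ],
)

```text
time_s: 1.2
tcp_pos: [0.3946, 0.1253, 0.1928]
tcp_rot: [-73.1, 89.9, 16.9]
contact_force: [1.3, 0.5, 0.6]
width: 0.085
```

```bash
cat >> h.py <<'E'
def togo(p1,a1):
    o=st(); R=rot(o["tcp_rot"]); d=R.T@(np.array(p1)-o["tcp_pos"])/0.6; r=Rot.from_matrix(R.T@jaw_R(a1)).as_rotvec()/(2*np.pi)
    print("  t",np.round(d,4),"r",np.round(r,4))
def snap(n,k):
    c=capture(n); np.savez(f"pics/{k}.npz",**c); cv2.imwrite(f"pics/{k}.png",c["pixels"]); return c
E
python3 - <<'E'
from h import *
togo([.4976,-.1307,.17],90)
E
```

```text
t 1.2 p [0.3946 0.1253 0.1928] down [ 0.001  0.    -1.   ] jawang 90.04 F [1.3 0.5 0.6] w 0.085 q [ 11.6  -3.9 122.6   0.   61.2 -78.5]
  t [ 0.0381 -0.1713 -0.4268] r [0.0001 0.     0.0002]
```

>>> apply_moves(
  series=[
    {"tx": 0.038, "ty": -0.171, "tz": -0.427, "rx": 0, "ry": 0, "rz": 0},
    {"tx": 0.038, "ty": -0.171, "tz": -0.427, "rx": 0, "ry": 0, "rz": 0},
    {"tx": 0.038, "ty": -0.171, "tz": -0.427, "rx": 0, "ry": 0, "rz": 0},
    {"tx": 0.038, "ty": -0.171, "tz": -0.427, "rx": 0, "ry": 0, "rz": 0},
    {"tx": 0.038, "ty": -0.171, "tz": -0.427, "rx": 0, "ry": 0, "rz": 0},
    {"tx": 0.038, "ty": -0.171, "tz": -0.427, "rx": 0, "ry": 0, "rz": 0},
    {"tx": 0.038, "ty": -0.171, "tz": -0.427, "rx": 0, "ry": 0, "rz": 0},
    {"tx": 0.038, "ty": -0.171, "tz": -0.427, "rx": 0, "ry": 0, "rz": 0},
    {"tx": 0.038, "ty": -0.171, "tz": -0.427, "rx": 0, "ry": 0, "rz": 0},
  ],
)

```text
time_s: 1.95
tcp_pos: [0.497, -0.1301, 0.1695]
tcp_rot: [54.7, 89.9, 144.6]
contact_force: [-0.5, 0.2, -0.5]
width: 0.0855
```

```bash
python3 - <<'E'
from h import *
togo([.4976,-.1307,.17],90)
c=snap("wrist","w1")
P=cloud(c); z=P[...,2]
b=(0.4,0.6,-0.25,-0.0)
m=(P[...,0]>b[0])&(P[...,0]<b[1])&(P[...,1]>b[2])&(P[...,1]<b[3])&(c["range_z"]>0)
t=m&(z>0.045)&(z<.07); p=P[t]; print(t.sum(),np.median(p[:,2]),cv2.minAreaRect(p[:,:2].astype(np.float32)))
E
```

```text
t 1.95 p [ 0.497  -0.1301  0.1695] down [-0.001  0.001 -1.   ] jawang 89.85 F [-0.5  0.2 -0.5] w 0.0855 q [ -19.5    9.6  111.5    0.    59.  -109.4]
  t [-0.0008 -0.001  -0.0009] r [-0.0004  0.0001 -0.0001]
1300 0.05430152464040988 ((0.49507421255111694, -0.1297055333852768), (0.07000403106212616, 0.011531002819538116), 0.13705092668533325)
```

View pics/w1.png

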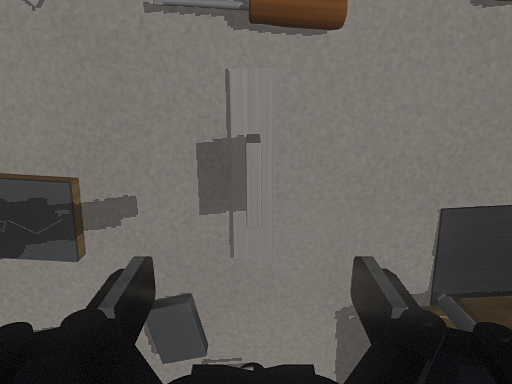

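>>> apply_moves(
  series=[
    {"tx": 0.242, "ty": 0.002, "tz": 0.0005, "rx": 0, "ry": 0, "rz": 0},
    {"tx": 0.242, "ty": 0.002, "tz": 0.0005, "rx": 0, "ry": 0, "rz": 0},
    {"tx": 0.242, "ty": 0.002, "tz": 0.0005, "rx": 0, "ry": 0, "rz": 0},
    {"tx": 0.242, "ty": 0.002, "tz": 0.0005, "rx": 0, "ry": 0, "rz": 0},
    {"tx": 0.242, "ty": 0.002, "tz": 0.0005, "rx": 0, "ry": 0, "rz": 0},
  ],
)

```text
time_s: 2.42
tcp_pos: [0.4899, -0.125, 0.0198]
tcp_rot: [69.4, 89.3, 159.5]
contact_force: [-0.9, 0.6, -0.0]
width: 0.0859
```

>>> apply_moves(
  jaw=1,
  grip_force=45,
  series=[
    {"tx": 0, "ty": 0, "tz": 0, "rx": 0, "ry": 0, "rz": 0},
    {"tx": 0, "ty": 0, "tz": 0, "rx": 0, "ry": 0, "rz": 0},
    {"tx": 0, "ty": 0, "tz": 0, "rx": 0, "ry": 0, "rz": 0},
    {"tx": 0, "ty": 0, "tz": 0, "rx": 0, "ry": 0, "rz": 0},
    {"tx": 0, "ty": 0, "tz": 0, "rx": 0, "ry": 0, "rz": 0},
    {"tx": 0, "ty": 0, "tz": 0, "rx": 0, "ry": 0, "rz": 0},
    {"tx": 0, "ty": 0, "tz": 0, "rx": 0, "ry": 0, "rz": 0},
    {"tx": 0, "ty": 0, "tz": 0, "rx": 0, "ry": 0, "rz": 0},
  ],
)

```text
time_s: 3.08
tcp_pos: [0.4969, -0.1291, 0.0259]
tcp_rot: [-106.1, 89.9, -16.1]
contact_force: [0.2, 0.5, 6.7]
width: 0.0109
```

```bash
python3 - <<'E'
from h import *
togo([.4957,-.1300,.17],90)
c=load("w1"); s=load("side0"); sc=load("scene0")
for n,c in(("w1",load("w1")),("side",s),("scene",sc)):
    P=cloud(c); z=P[...,2]; ok=(c["range_z"]>0)
    m=ok&(z>0.012)&(z<0.026)&(P[...,0]>.46)&(P[...,0]<.61)&(P[...,1]<-.285)&(P[...,1]>-.45)
    print("block",n,m.sum(),np.median(z[m]),cv2.minAreaRect(P[m][:,:2].astype(np.float32)))
    p=P[m]
    # robust near edge: per y-bin min x
    ys=np.arange(-.43,-.30,.01); e=[(y,np.percentile(p[abs(p[:,1]-y)<.005][:,0],3)) for y in ys if (abs(p[:,1]-y)<.005).sum()>8]; e=np.array(e)
    if len(e)>3: k=np.polyfit(e[:,0],e[:,1],1); print(" edge slope deg",np.degrees(np.arctan(k[0])), "x at -.365",np.polyval(k,-.365), p[:,1].min(),p[:,1].max())
E
```

```text
t 3.08 p [ 0.4969 -0.1291  0.0259] down [ 0.002 -0.001 -1.   ] jawang 90.0 F [0.2 0.5 6.7] w 0.0109 q [ -19.4   22.7  115.3    0.    41.9 -109.4]
  t [-0.2401  0.0015 -0.0017] r [ 0.     -0.0001  0.0003]
block w1 6113 0.01734149335342261 ((0.5394882559776306, -0.33406201004981995), (0.07471749931573868, 0.08129293471574783), 85.79383087158203)
 edge slope deg -26.25198991442493 x at -.365 0.5196333382290381 -0.37417781674922157 -0.2947701002955151
block side 1359 0.017969296920196998 ((0.5392991304397583, -0.3632836639881134), (0.1332942694425583, 0.08015564829111099), 86.11781311035156)
 edge slope deg 3.9366606738871863 x at -.365 0.5014962744266832 -0.4277173002099889 -0.29633491572407933
block scene 744 0.019465055030280953 ((0.540065348148346, -0.3647383749485016), (0.1356266885995865, 0.07957582920789719), 86.29207611083984)
 edge slope deg 3.083068951871206 x at -.365 0.5030052230439169 -0.43086270112616637 -0.29573528429088575
```

>>> apply_moves(
  series=[
    {"tx": -0.1, "ty": 0, "tz": 0, "rx": 0, "ry": 0, "rz": 0},
    {"tx": -0.16, "ty": 0, "tz": 0, "rx": 0, "ry": 0, "rz": 0},
    {"tx": -0.16, "ty": 0, "tz": 0, "rx": 0, "ry": 0, "rz": 0},
    {"tx": -0.16, "ty": 0, "tz": 0, "rx": 0, "ry": 0, "rz": 0},
  ],
)

```text
time_s: 3.42
tcp_pos: [0.4993, -0.1299, 0.1248]
tcp_rot: [-109.1, 89.5, -19.1]
contact_force: [0.1, -0.3, -0.8]
width: 0.0115
```

```bash
python3 - <<'E'
from h import *
togo([.4717,-.3594,.11],-3.9)
E
```

```text
t 3.42 p [ 0.4993 -0.1299  0.1248] down [ 0.008 -0.003 -1.   ] jawang 90.02 F [ 0.1 -0.3 -0.8] w 0.0115 q [ -19.4   13.1  113.3    0.    53.1 -109.4]
  t [ 0.0254  0.0464 -0.3824] r [0.2609 0.0007 0.0014]
```

>>> apply_moves(
  series=[
    {"tx": 0.022, "ty": 0.046, "tz": -0.382, "rx": 0.261, "ry": 0, "rz": 0},
    {"tx": 0.022, "ty": 0.046, "tz": -0.382, "rx": 0.261, "ry": 0, "rz": 0},
    {"tx": 0.022, "ty": 0.046, "tz": -0.382, "rx": 0.261, "ry": 0, "rz": 0},
    {"tx": 0.022, "ty": 0.046, "tz": -0.382, "rx": 0.261, "ry": 0, "rz": 0},
    {"tx": 0.022, "ty": 0.046, "tz": -0.382, "rx": 0.261, "ry": 0, "rz": 0},
    {"tx": 0.022, "ty": 0.046, "tz": -0.382, "rx": 0.261, "ry": 0, "rz": 0},
    {"tx": 0.022, "ty": 0.046, "tz": -0.382, "rx": 0.261, "ry": 0, "rz": 0},
    {"tx": 0.022, "ty": 0.046, "tz": -0.382, "rx": 0.261, "ry": 0, "rz": 0},
    {"tx": 0.022, "ty": 0.046, "tz": -0.382, "rx": 0.261, "ry": 0, "rz": 0},
    {"tx": 0.022, "ty": 0.046, "tz": -0.382, "rx": 0.261, "ry": 0, "rz": 0},
    {"tx": 0.022, "ty": 0.046, "tz": -0.382, "rx": 0.261, "ry": 0, "rz": 0},
    {"tx": 0.022, "ty": 0.046, "tz": -0.382, "rx": 0.261, "ry": 0, "rz": 0},
  ],
)

```text
time_s: 4.42
tcp_pos: [0.4666, -0.3565, 0.1046]
tcp_rot: [134.2, 89.7, 137.9]
contact_force: [-0.1, -0.9, -2.0]
width: 0.0111
```

```bash
python3 - <<'E'
from h import *
togo([.4717,-.3594,.11],-3.9)
c=snap("wrist","w2")
togo([.4717,-.3594,.11],-3.9)
E
```

```text
t 4.42 p [ 0.4666 -0.3565  0.1046] down [-0.004  0.003 -1.   ] jawang 3.71 F [-0.1 -0.9 -2. ] w 0.0111 q [-41.6  22.2 103.7   0.   54.4 -45.3]
  t [-0.009  -0.0053  0.0082] r [ 0.0211 -0.0006 -0.0005]
t 4.47 p [ 0.4666 -0.3565  0.1047] down [-0.004  0.003 -1.   ] jawang 3.49 F [-0.2  0.4 -2. ] w 0.0117 q [-41.6  22.2 103.7   0.   54.4 -45.1]
  t [-0.0089 -0.0053  0.0081] r [ 0.0205 -0.0006 -0.0005]
```

View pics/w2.png

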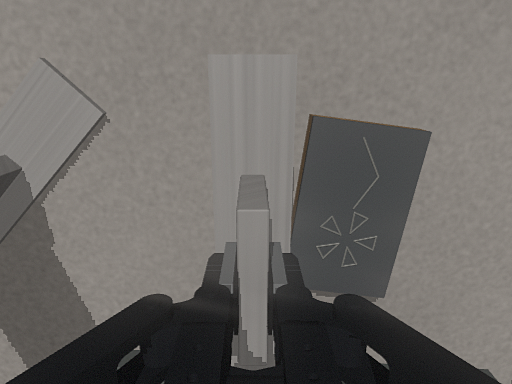

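```bash
python3 - <<'E'
from h import *
c=load("w2"); P=cloud(c); z=P[...,2]; ok=c["range_z"]>0
v,u=np.mgrid[:384,:512]
m=(ok&(z>0.013)&(z<0.024)&(u>285)&(v<300)).astype(np.uint8)
m=cv2.morphologyEx(m,cv2.MORPH_OPEN,np.ones((5,5),np.uint8)); n,l,s,_=cv2.connectedComponentsWithStats(m); k=1+np.argmax(s[1:,4]); m=l==k
print(s[k],np.median(z[m])); print(cv2.minAreaRect(P[m][:,:2].astype(np.float32)))
cnt=max(cv2.findContours(m.astype(np.uint8),0,1)[0],key=cv2.contourArea).reshape(-1,2)
print(cv2.minAreaRect(np.array([ray(c,a,b,.018)[:2] for a,b in cnt],np.float32)))
# left edge pixels per row
e=[(v0,np.where(m[v0])[0].min()) for v0 in range(135,285,5)]
q=np.array([ray(c,b-.5,a,.018)[:2] for a,b in e]); kk=np.polyfit(q[:,1],q[:,0],1); r=q[:,0]-np.polyval(kk,q[:,1]); print("edge",np.degrees(np.arctan(kk[0])),np.polyval(kk,-.3594),np.abs(r).max(), q[0],q[-1])
# top edge
e=[(u0,np.where(m[:,u0])[0].min()) for u0 in range(320,425,5)]
q=np.array([ray(c,a,b-.5,.018)[:2] for a,b in e]); print("end",q[0],q[-1])
# rule fin top, base
o=get_obs()
m=ok&(P[...,2]>.125)&(P[...,2]<.145)&(abs(u-254)<40)&(v<350); p=P[m]; print("fin",m.sum(),np.median(p[:,2]) if m.sum() else 0, cv2.minAreaRect(p[:,:2].astype(np.float32)))
m=ok&(P[...,2]>.075)&(P[...,2]<.1)&(abs(u-254)<60)&(v<240); p=P[m]; print("base",m.sum(),np.median(p[:,2]) if m.sum() else 0, cv2.minAreaRect(p[:,:2].astype(np.float32)))
R=rot(o["tcp_rot"]);print("tool",o["tcp_pos"])
E
```

```text
[  290   116   141   182 18575] 0.017342383878067136
((0.5375491380691528, -0.3626680374145508), (0.13043855130672455, 0.08075308799743652), 86.27404022216797)
((0.5367716550827026, -0.36210620403289795), (0.12991246581077576, 0.08058883994817734), 86.24372863769531)
edge -1.7889487018529187 0.4987972422773714 0.00728119421546114 [ 0.49996099 -0.30770019] [ 0.5079073 -0.417955 ]
end [ 0.50612337 -0.29518595] [ 0.57335016 -0.29933264]
fin 6247 0.13309185622886321 ((0.4656134247779846, -0.35151028633117676), (0.06323853135108948, 0.02973957546055317), 75.98609161376953)
base 13611 0.0833361137036489 ((0.46273940801620483, -0.3106098473072052), (0.040172841399908066, 0.09128229320049286), 3.6620187759399414)
tool [ 0.46662404 -0.35649769  0.10469924]
```

```bash
python3 - <<'E'
from h import *
togo([.472,-.358,.030],-3.75)
E
```

```text
t 4.47 p [ 0.4666 -0.3565  0.1047] down [-0.004  0.003 -1.   ] jawang 3.49 F [-0.2  0.4 -2. ] w 0.0117 q [-41.6  22.2 103.7   0.   54.4 -45.1]
  t [ 0.1245 -0.0035  0.0092] r [ 0.0201 -0.0006 -0.0005]
```

>>> apply_moves(
  series=[
    {"tx": 0.03, "ty": -0.0035, "tz": 0.009, "rx": 0.02, "ry": 0, "rz": 0},
    {"tx": 0.06, "ty": -0.0035, "tz": 0.009, "rx": 0.02, "ry": 0, "rz": 0},
    {"tx": 0.09, "ty": -0.0035, "tz": 0.009, "rx": 0.02, "ry": 0, "rz": 0},
    {"tx": 0.115, "ty": -0.0035, "tz": 0.009, "rx": 0.02, "ry": 0, "rz": 0},
    {"tx": 0.124, "ty": -0.0035, "tz": 0.009, "rx": 0.02, "ry": 0, "rz": 0},
    {"tx": 0.124, "ty": -0.0035, "tz": 0.009, "rx": 0.02, "ry": 0, "rz": 0},
    {"tx": 0.124, "ty": -0.0035, "tz": 0.009, "rx": 0.02, "ry": 0, "rz": 0},
  ],
)

```text
time_s: 5.05
tcp_pos: [0.4733, -0.359, 0.0322]
tcp_rot: [141.5, 89.9, 138.5]
contact_force: [0.5, -0.0, -2.4]
width: 0.011
```

```bash
python3 - <<'E'
from h import *
togo([.472,-.358,.0255],-3.75)
E
```

```text
t 5.05 p [ 0.4733 -0.359   0.0322] down [-0.002  0.001 -1.   ] jawang -3.06 F [ 0.5 -0.  -2.4] w 0.011 q [-41.4  29.  104.1   0.   47.  -38.3]
  t [ 0.0111  0.0016 -0.0022] r [ 0.0019 -0.0003 -0.0002]
```

>>> apply_moves(
  series=[
    {"tx": 0.005, "ty": 0.001, "tz": -0.001, "rx": 0.0015, "ry": 0, "rz": 0},
    {"tx": 0.009, "ty": 0.001, "tz": -0.001, "rx": 0.0015, "ry": 0, "rz": 0},
    {"tx": 0.011, "ty": 0.001, "tz": -0.001, "rx": 0.0015, "ry": 0, "rz": 0},
    {"tx": 0.011, "ty": 0.001, "tz": -0.001, "rx": 0.0015, "ry": 0, "rz": 0},
    {"tx": 0.011, "ty": 0.001, "tz": -0.001, "rx": 0.0015, "ry": 0, "rz": 0},
  ],
)

```text
time_s: 5.47
tcp_pos: [0.4736, -0.3591, 0.0269]
tcp_rot: [-37.7, 90.0, -41.3]
contact_force: [1.2, -0.4, -2.1]
width: 0.0114
```

```bash
python3 - <<'E'
from h import *
togo([.478,-.3584,.0255],-3.75)
E
```

```text
t 5.47 p [ 0.4736 -0.3591  0.0269] down [ 0. -0. -1.] jawang -3.65 F [ 1.2 -0.4 -2.1] w 0.0114 q [-41.4  29.4 104.2   0.   46.3 -37.7]
  t [0.0023 0.0016 0.0073] r [0.0003 0.0001 0.0001]
```

>>> apply_moves(
  series=[
    {"tx": 0.003, "ty": 0, "tz": 0, "rx": 0, "ry": 0, "rz": 0},
    {"tx": 0.003, "ty": 0, "tz": 0.002, "rx": 0, "ry": 0, "rz": 0},
    {"tx": 0.003, "ty": 0.001, "tz": 0.004, "rx": 0, "ry": 0, "rz": 0},
    {"tx": 0.003, "ty": 0.001, "tz": 0.006, "rx": 0, "ry": 0, "rz": 0},
    {"tx": 0.003, "ty": 0.001, "tz": 0.006, "rx": 0, "ry": 0, "rz": 0},
    {"tx": 0.003, "ty": 0.001, "tz": 0.006, "rx": 0, "ry": 0, "rz": 0},
  ],
)

```text
time_s: 5.97
tcp_pos: [0.4763, -0.3592, 0.0261]
tcp_rot: [-154.8, 89.9, -158.4]
contact_force: [-3.5, -0.7, 5.0]
width: 0.0111
```

```bash
python3 - <<'E'
from h import *
togo([.478,-.3584,.0255],-3.75)
E
```

```text
t 5.97 p [ 0.4763 -0.3592  0.0261] down [-0.002 -0.001 -1.   ] jawang -3.61 F [-3.5 -0.7  5. ] w 0.0111 q [-4.120e+01  2.980e+01  1.038e+02 -1.000e-01  4.650e+01 -3.750e+01]
  t [0.0009 0.0015 0.0028] r [ 0.0004 -0.0003  0.0001]
```

>>> apply_moves(
  series=[
    {"tx": 0, "ty": 0.001, "tz": 0.002, "rx": 0, "ry": 0, "rz": 0},
    {"tx": 0, "ty": 0.001, "tz": 0.004, "rx": 0, "ry": 0, "rz": 0},
    {"tx": 0, "ty": 0.001, "tz": 0.004, "rx": 0, "ry": 0, "rz": 0},
    {"tx": 0, "ty": 0.001, "tz": 0.004, "rx": 0, "ry": 0, "rz": 0},
  ],
)

```text
time_s: 6.3
tcp_pos: [0.4785, -0.3589, 0.026]
tcp_rot: [-156.9, 89.9, -160.5]
contact_force: [-4.6, 0.5, 6.3]
width: 0.0112
```

```bash
python3 - <<'E'
from h import *
st()
c=snap("wrist","w3")
o=st(); print(o["ft_torque"])
cv2.imwrite("pics/w3c.png",cv2.resize(c["pixels"][50:350,180:400],(586,800)))
E
```

```text
t 6.3 p [ 0.4785 -0.3589  0.026 ] down [-0.002 -0.001 -1.   ] jawang -3.61 F [-4.6  0.5  6.3] w 0.0112 q [-41.   29.9 103.6  -0.2  46.6 -37.3]
t 6.35 p [ 0.4785 -0.3589  0.026 ] down [-0.002 -0.001 -1.   ] jawang -3.61 F [-5.1 -0.5  5.6] w 0.0111 q [-41.   29.9 103.6  -0.2  46.6 -37.3]
[-0.14574642  0.84033798 -0.07324541]
```

View pics/w3.png

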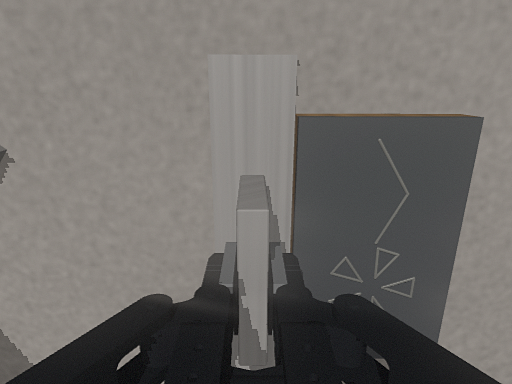

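>>> apply_moves(
  series=[
    {"tx": 0, "ty": 0, "tz": 0.002, "rx": 0, "ry": 0, "rz": 0},
    {"tx": 0, "ty": 0, "tz": 0.004, "rx": 0, "ry": 0, "rz": 0},
    {"tx": 0, "ty": 0, "tz": 0.004, "rx": 0, "ry": 0, "rz": 0},
    {"tx": 0, "ty": 0, "tz": 0.004, "rx": 0, "ry": 0, "rz": 0},
  ],
)

```text
time_s: 6.68
tcp_pos: [0.4787, -0.3589, 0.0261]
tcp_rot: [179.0, 89.6, 175.5]
contact_force: [-10.1, 0.1, 10.2]
width: 0.0115
```

```bash
python3 - <<'E'
from h import *
o=st(); print(o["ft_torque"])
E
```

```text
t 6.68 p [ 0.4787 -0.3589  0.0261] down [-0.007  0.001 -1.   ] jawang -3.57 F [-10.1   0.1  10.2] w 0.0115 q [-40.9  30.  103.4  -0.3  46.9 -37.1]
[-0.26743452  1.85845783 -0.06388216]
```

>>> apply_moves(
  jaw=0.4,
  series=[
    {"tx": 0, "ty": 0, "tz": 0, "rx": 0, "ry": 0, "rz": 0},
    {"tx": 0, "ty": 0, "tz": 0, "rx": 0, "ry": 0, "rz": 0},
    {"tx": 0, "ty": 0, "tz": 0, "rx": 0, "ry": 0, "rz": 0},
    {"tx": 0, "ty": 0, "tz": 0, "rx": 0, "ry": 0, "rz": 0},
    {"tx": 0, "ty": 0, "tz": 0, "rx": 0, "ry": 0, "rz": 0},
  ],
)

```text
time_s: 7.1
tcp_pos: [0.4822, -0.3582, 0.0247]
tcp_rot: [-17.8, 90.0, -21.5]
contact_force: [0.0, 1.2, -0.5]
width: 0.0516
```

>>> apply_moves(
  series=[
    {"tx": -0.05, "ty": 0, "tz": -0.004, "rx": 0, "ry": 0, "rz": 0},
    {"tx": -0.1, "ty": 0, "tz": -0.004, "rx": 0, "ry": 0, "rz": 0},
    {"tx": -0.16, "ty": 0, "tz": -0.004, "rx": 0, "ry": 0, "rz": 0},
    {"tx": -0.22, "ty": 0, "tz": -0.004, "rx": 0, "ry": 0, "rz": 0},
    {"tx": -0.22, "ty": 0, "tz": -0.004, "rx": 0, "ry": 0, "rz": 0},
  ],
)

```text
time_s: 7.52
tcp_pos: [0.4843, -0.362, 0.1654]
tcp_rot: [-36.8, 89.1, -40.4]
contact_force: [1.4, -1.1, 0.1]
width: 0.0512
```

```bash
python3 - <<'E'
from h import *
o=st(); c=snap("wrist","w4"); st()
E
```

```text
t 7.52 p [ 0.4843 -0.362   0.1654] down [ 0.012 -0.01  -1.   ] jawang -3.63 F [ 1.4 -1.1  0.1] w 0.0512 q [-40.9  18.9 100.2   0.   60.  -37.3]
t 7.57 p [ 0.4829 -0.3608  0.1623] down [ 0.009 -0.007 -1.   ] jawang -3.63 F [-0.1  0.1  0.1] w 0.0512 q [-40.9  19.  100.4   0.   59.9 -37.3]
```

View pics/w4.png

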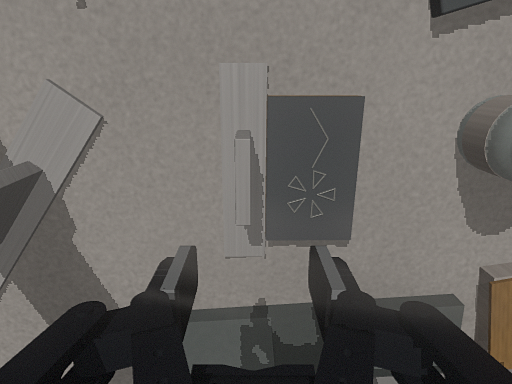

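```bash
python3 - <<'E'
from h import *
c=load("w4"); cv2.imwrite("pics/w4c.png",cv2.resize(c["pixels"][50:270,200:380],None,fx=3,fy=2.7,interpolation=2))
P=cloud(c);z=P[...,2];ok=c["range_z"]>0; v,u=np.mgrid[:384,:512]
m=(ok&(z>0.012)&(z<0.025)&(u>255)&(u<370)&(v<245)).astype(np.uint8); m=cv2.morphologyEx(m,cv2.MORPH_OPEN,np.ones((5,5),np.uint8))
cnt=max(cv2.findContours(m,0,1)[0],key=cv2.contourArea).reshape(-1,2)
print("block",cv2.minAreaRect(np.array([ray(c,a,b,.018)[:2] for a,b in cnt],np.float32)))
g=cv2.cvtColor(c["pixels"],cv2.COLOR_BGR2GRAY).astype(int)
for v0 in (70,80,90,110,120,170,200,230,250): print(v0,g[v0,214:226],g[v0,258:274])
E
```

```text
block ((0.537108838558197, -0.36232030391693115), (0.1296866238117218, 0.08006976544857025), 86.27095794677734)
70 [129 130 130 131 128 133 134 136 137 137 136 136] [134 139 136 139 137 134 132 132 141  93  76 122 128 126 121 122]
80 [129 132 136 136 133 133 134 138 140 137 138 137] [131 137 139 138 136 133 133 133 137  92 121 125 126 127 127 126]
90 [130 130 128 131 129 129 133 136 138 138 138 136] [132 138 136 137 134 130 130 132 121 127 128 128 128 127 128 125]
110 [130 131 130 130 131 133 131 131 135 136 137 136] [131 133 136 136 133 131 130 138 107  72  74  79  79  75  76  79]
120 [131 132 132 131 129 127 128 132 135 137 135 137] [130 134 137 136 134 127 128 137  90  68  75  76  79  77  77  76]
170 [129 127 125 126 127 127 126 128 132 134 133 135] [ 93  88 135 139 130 128 132 125  73  72  76  75  76  75  75  76]
200 [124 128 129 128 129 128 124 126 132 133 135 131] [ 93  96  98  93  85 123 138  89  75  78  77  76  76  76  77  76]
230 [134 130 132 132 129 128 131 132 130 129 133 133] [ 97  96  95 100  91 123 141  82  74  82  80  79  78  82  81  79]
250 [128 128 130 129 135 134 135 133 130 127 131 131] [128 128 132 132 127 125 121 128 129 131 130 131 129 127 124 124]
```

View pics/w4c.png

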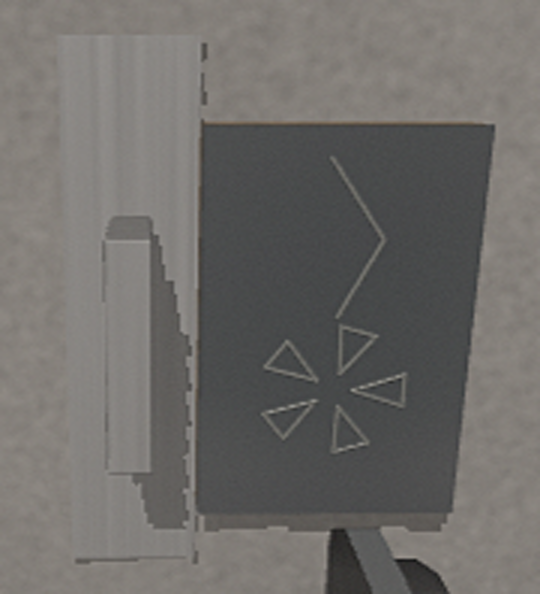

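```bash
python3 - <<'E'
from h import *
c=load("w4")
for u,v,h in [(244,63,.005),(244,257,.005),(267,80,.005),(265,253,.003),(268,97,.018),(265,240,.018)]: print(u,v,ray(c,u,v,h))
E
```

```text
244 63 [ 0.48461567 -0.26819515  0.005     ]
244 257 [ 0.47160275 -0.44796511  0.005     ]
267 80 [ 0.50292471 -0.28273759  0.005     ]
265 253 [ 0.49270218 -0.44608817  0.003     ]
268 97 [ 0.50238766 -0.29588845  0.018     ]
265 240 [ 0.49314448 -0.42437543  0.018     ]
```

```bash
python3 - <<'E'
from h import *
for n in("scene0","side0"):
    c=load(n); P=cloud(c); z=P[...,2]; ok=c["range_z"]>0
    b=ok&(P[...,0]>.58)&(P[...,0]<.74)&(P[...,1]>.0)&(P[...,1]<.33)
    print(n, "rim",cv2.minAreaRect(P[ok&(z>.09)&(z<.108)&(P[...,0]>.6)&(P[...,0]<.9)&(P[...,1]>.0)&(P[...,1]<.33)][:,:2].astype(np.float32)))
    m=(b&(z>.125)&(z<.165)).astype(np.uint8); k,l,s,ce=cv2.connectedComponentsWithStats(m)
    for i in range(1,k):
        if s[i,4]>6: p=P[l==i]; print(s[i],p.mean(0).round(4),p.max(0).round(4),p.min(0).round(4))
E
```

```text
scene0 rim ((0.7256301045417786, 0.17704571783542633), (0.22996553778648376, 0.25165683031082153), 3.1212611198425293)
[233 241   8   9  44] [0.6697 0.1131 0.1384] [0.6786 0.1165 0.1462] [0.6595 0.1074 0.1256]
[244 249   7   9  43] [0.6679 0.1487 0.1387] [0.6768 0.1525 0.1452] [0.6582 0.143  0.1251]
[260 264   7   8  38] [0.6651 0.2027 0.1392] [0.6735 0.2061 0.1452] [0.6549 0.1974 0.1255]
[292 270   7  11  57] [0.6254 0.2731 0.1457] [0.6308 0.2797 0.1562] [0.617  0.2639 0.1256]
[271 272   7  10  40] [0.6632 0.2383 0.1399] [0.6721 0.242  0.1457] [0.6538 0.2331 0.1291]
side0 rim ((0.72721928358078, 0.1775287687778473), (0.2314317673444748, 0.2614465057849884), 2.9501242637634277)
[282 125   5  10  45] [0.6234 0.2691 0.1426] [0.6303 0.2814 0.1546] [0.617  0.2609 0.1266]
[296 135   6   7  35] [0.662  0.2343 0.1367] [0.671  0.2423 0.146 ] [0.6543 0.2289 0.1251]
[298 142   7   8  41] [0.6647 0.1998 0.1353] [0.674  0.208  0.1432] [0.6553 0.1937 0.1257]
[302 155   7   7  41] [0.6672 0.146  0.1353] [0.6756 0.1559 0.1457] [0.6578 0.1392 0.1251]
[305 163   7   7  40] [0.6691 0.1097 0.1361] [0.6775 0.1162 0.1461] [0.6606 0.1036 0.1262]
```

```bash
python3 - <<'E'
from h import *
togo([.6685,.1294,.19],93.1)
E
```

```text
t 7.57 p [ 0.4829 -0.3608  0.1623] down [ 0.009 -0.007 -1.   ] jawang -3.63 F [-0.1  0.1  0.1] w 0.0512 q [-40.9  19.  100.4   0.   59.9 -37.3]
  t [-0.0495  0.8346  0.2573] r [-2.687e-01  2.000e-04  2.000e-03]
```

>>> apply_moves(
  series=[
    {"tx": -0.05, "ty": 0.834, "tz": 0.257, "rx": -0.268, "ry": 0, "rz": 0},
    {"tx": -0.05, "ty": 0.834, "tz": 0.257, "rx": -0.268, "ry": 0, "rz": 0},
    {"tx": -0.05, "ty": 0.834, "tz": 0.257, "rx": -0.268, "ry": 0, "rz": 0},
    {"tx": -0.05, "ty": 0.834, "tz": 0.257, "rx": -0.268, "ry": 0, "rz": 0},
    {"tx": -0.05, "ty": 0.834, "tz": 0.257, "rx": -0.268, "ry": 0, "rz": 0},
    {"tx": -0.05, "ty": 0.834, "tz": 0.257, "rx": -0.268, "ry": 0, "rz": 0},
    {"tx": -0.05, "ty": 0.834, "tz": 0.257, "rx": -0.268, "ry": 0, "rz": 0},
    {"tx": -0.05, "ty": 0.834, "tz": 0.257, "rx": -0.268, "ry": 0, "rz": 0},
    {"tx": -0.05, "ty": 0.834, "tz": 0.257, "rx": -0.268, "ry": 0, "rz": 0},
    {"tx": -0.05, "ty": 0.834, "tz": 0.257, "rx": -0.268, "ry": 0, "rz": 0},
    {"tx": -0.05, "ty": 0.834, "tz": 0.257, "rx": -0.268, "ry": 0, "rz": 0},
    {"tx": -0.05, "ty": 0.834, "tz": 0.257, "rx": -0.268, "ry": 0, "rz": 0},
  ],
)

```text
time_s: 8.57
tcp_pos: [0.6559, 0.1108, 0.1835]
tcp_rot: [104.1, 89.8, -173.2]
contact_force: [0.4, -1.8, -0.6]
width: 0.0516
```

```bash
python3 - <<'E'
from h import *
togo([.6685,.1294,.19],93.1)
E
```

```text
t 8.57 p [0.6559 0.1108 0.1835] down [-0.003 -0.    -1.   ] jawang 82.67 F [ 0.4 -1.8 -0.6] w 0.0516 q [  5.8  24.6  89.9  -0.   65.7 -76.8]
  t [-0.0109 -0.0168  0.0334] r [-0.029  -0.0001 -0.0004]
```

>>> apply_moves(
  jaw=0.2,
  series=[
    {"tx": -0.011, "ty": -0.0165, "tz": 0.033, "rx": -0.029, "ry": 0, "rz": 0},
    {"tx": -0.011, "ty": -0.0165, "tz": 0.033, "rx": -0.029, "ry": 0, "rz": 0},
    {"tx": -0.011, "ty": -0.0165, "tz": 0.033, "rx": -0.029, "ry": 0, "rz": 0},
    {"tx": -0.011, "ty": -0.0165, "tz": 0.033, "rx": -0.029, "ry": 0, "rz": 0},
  ],
)

```text
time_s: 8.9
tcp_pos: [0.6679, 0.1271, 0.19]
tcp_rot: [99.2, 89.8, -168.1]
contact_force: [-0.0, 0.0, 0.4]
width: 0.0685
```

```bash
python3 - <<'E'
from h import *
togo([.6685,.1294,.19],93.1)
c=snap("wrist","w5"); o=get_obs()
P=cloud(c); z=P[...,2]; ok=c["range_z"]>0
b=ok&(P[...,0]>.58)&(P[...,0]<.72)&(P[...,1]>.0)&(P[...,1]<.33)
m=(b&(z>.135)&(z<.160)).astype(np.uint8); k,l,s,ce=cv2.connectedComponentsWithStats(m)
for i in range(1,k):
        if s[i,4]>20: p=P[l==i]; print(s[i],p.mean(0).round(4),p.max(0).round(4),p.min(0).round(4),cv2.minAreaRect(p[:,:2].astype(np.float32)))
E
```

```text
t 8.9 p [0.6679 0.1271 0.19  ] down [-0.003 -0.001 -1.   ] jawang 92.68 F [-0.   0.   0.4] w 0.0685 q [  7.1  25.8  87.3  -0.   67.  -85.6]
  t [ 0.     -0.0011  0.0038] r [-0.0012 -0.0001 -0.0005]
[491 143  21  30 455] [0.622  0.2671 0.1421] [0.6296 0.2727 0.1513] [0.6144 0.2645 0.135 ] ((0.6215237975120544, 0.2681163549423218), (0.007006027735769749, 0.01538774836808443), 81.69306182861328)
[222 203  14  32 428] [0.6668 0.1129 0.1409] [0.6771 0.117  0.1431] [0.6584 0.1085 0.1351] ((0.6678551435470581, 0.1128498911857605), (0.018700046464800835, 0.007963285781443119), 2.257951498031616)
[281 202  15  32 439] [0.6649 0.1485 0.1408] [0.675  0.153  0.1432] [0.6566 0.1443 0.135 ] ((0.6657640337944031, 0.14877426624298096), (0.01817188411951065, 0.008210632018744946), 2.9188592433929443)
[367 202  20  32 522] [0.6624 0.2019 0.1404] [0.6724 0.2072 0.1432] [0.6538 0.1979 0.135 ] ((0.6630904078483582, 0.20254702866077423), (0.018468091264367104, 0.008553653955459595), 3.1567087173461914)
[425 202  22  32 572] [0.6605 0.2375 0.1402] [0.6709 0.2433 0.143 ] [0.6519 0.2336 0.135 ] ((0.6613890528678894, 0.2384338676929474), (0.009626463055610657, 0.019055765122175217), 89.81564331054688)
```

View pics/w5.png

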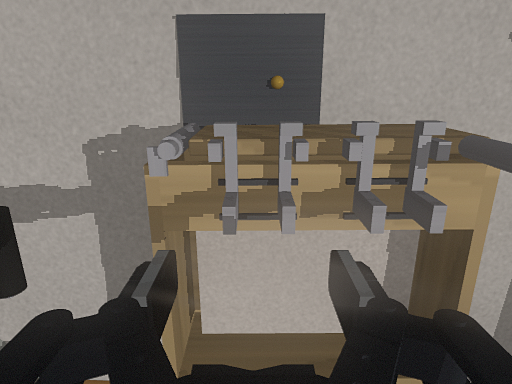

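```bash
python3 - <<'E'
from h import *
togo([.6668,.1307,.109],93)
E
```

```text
t 8.95 p [0.6678 0.1265 0.1901] down [-0.003 -0.001 -1.   ] jawang 92.63 F [-0.1  0.   0.5] w 0.0683 q [  7.1  25.8  87.4  -0.   67.  -85.6]
  t [0.1352 0.0009 0.0072] r [-0.001  -0.0001 -0.0005]
```

>>> apply_moves(
  series=[
    {"tx": 0.02, "ty": 0.001, "tz": 0.007, "rx": -0.001, "ry": 0, "rz": 0},
    {"tx": 0.05, "ty": 0.001, "tz": 0.007, "rx": -0.001, "ry": 0, "rz": 0},
    {"tx": 0.09, "ty": 0.001, "tz": 0.007, "rx": -0.001, "ry": 0, "rz": 0},
    {"tx": 0.12, "ty": 0.001, "tz": 0.007, "rx": -0.001, "ry": 0, "rz": 0},
    {"tx": 0.134, "ty": 0.001, "tz": 0.007, "rx": -0.001, "ry": 0, "rz": 0},
    {"tx": 0.134, "ty": 0.001, "tz": 0.007, "rx": -0.001, "ry": 0, "rz": 0},
    {"tx": 0.134, "ty": 0.001, "tz": 0.007, "rx": -0.001, "ry": 0, "rz": 0},
  ],
)

```text
time_s: 9.53
tcp_pos: [0.6676, 0.1305, 0.1107]
tcp_rot: [92.1, 89.9, -174.9]
contact_force: [-0.4, -0.1, 0.7]
width: 0.0684
```

```bash
python3 - <<'E'
from h import *
togo([.6668,.1307,.109],93)
E
```

```text
t 9.53 p [0.6676 0.1305 0.1107] down [-0.002 -0.    -1.   ] jawang 93.02 F [-0.4 -0.1  0.7] w 0.0684 q [  7.4  30.7  90.1   0.   59.3 -85.6]
  t [0.0028 0.0013 0.0005] r [ 0.0001 -0.     -0.0003]
```

>>> apply_moves(
  jaw=1,
  grip_force=40,
  series=[
    {"tx": 0, "ty": 0.001, "tz": 0, "rx": 0, "ry": 0, "rz": 0},
    {"tx": 0, "ty": 0.001, "tz": 0, "rx": 0, "ry": 0, "rz": 0},
    {"tx": 0, "ty": 0.001, "tz": 0, "rx": 0, "ry": 0, "rz": 0},
    {"tx": 0, "ty": 0.001, "tz": 0, "rx": 0, "ry": 0, "rz": 0},
    {"tx": 0, "ty": 0.001, "tz": 0, "rx": 0, "ry": 0, "rz": 0},
    {"tx": 0, "ty": 0.001, "tz": 0, "rx": 0, "ry": 0, "rz": 0},
    {"tx": 0, "ty": 0.001, "tz": 0, "rx": 0, "ry": 0, "rz": 0},
    {"tx": 0, "ty": 0.001, "tz": 0, "rx": 0, "ry": 0, "rz": 0},
  ],
)

```text
time_s: 10.2
tcp_pos: [0.6693, 0.1308, 0.115]
tcp_rot: [-97.3, 89.8, -4.2]
contact_force: [-1.9, -2.3, 6.5]
width: 0.0191
```

```bash
python3 - <<'E'
from h import *
st()
E
```

```text
t 10.2 p [0.6693 0.1308 0.115 ] down [ 0.004 -0.    -1.   ] jawang 93.09 F [-1.9 -2.3  6.5] w 0.0191 q [  7.4  30.4  90.   -0.1  59.4 -85.6]
```

```bash
python3 - <<'E'
from h import *
snap("wrist","w6"); st()
E
```

```text
t 10.25 p [0.6694 0.1308 0.115 ] down [ 0.004 -0.    -1.   ] jawang 93.1 F [-1.3 -1.9  7. ] w 0.0195 q [  7.4  30.4  90.   -0.1  59.4 -85.6]
```

View pics/w6.png

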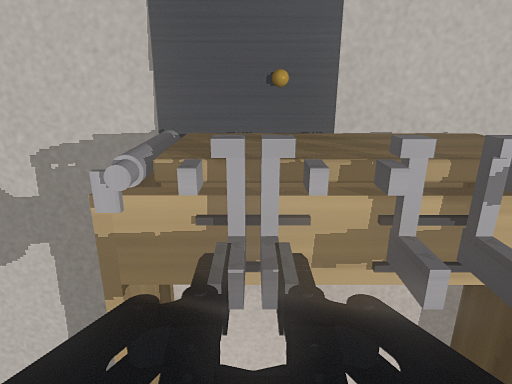

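>>> apply_moves(
  jaw=0.2,
  series=[
    {"tx": 0, "ty": 0, "tz": 0, "rx": 0, "ry": 0, "rz": 0},
    {"tx": 0, "ty": 0, "tz": 0, "rx": 0, "ry": 0, "rz": 0},
    {"tx": 0, "ty": 0, "tz": 0, "rx": 0, "ry": 0, "rz": 0},
    {"tx": 0, "ty": 0, "tz": 0, "rx": 0, "ry": 0, "rz": 0},
    {"tx": 0, "ty": 0, "tz": 0, "rx": 0, "ry": 0, "rz": 0},
  ],
)

```text
time_s: 10.67
tcp_pos: [0.6674, 0.1311, 0.1112]
tcp_rot: [77.8, 90.0, 170.9]
contact_force: [0.9, -0.6, -0.1]
width: 0.0684
```

>>> apply_moves(
  series=[
    {"tx": -0.05, "ty": 0, "tz": 0, "rx": 0, "ry": 0, "rz": 0},
    {"tx": -0.1, "ty": 0, "tz": 0, "rx": 0, "ry": 0, "rz": 0},
    {"tx": -0.13, "ty": 0, "tz": 0, "rx": 0, "ry": 0, "rz": 0},
    {"tx": -0.13, "ty": 0, "tz": 0, "rx": 0, "ry": 0, "rz": 0},
    {"tx": -0.13, "ty": 0, "tz": 0, "rx": 0, "ry": 0, "rz": 0},
  ],
)

```text
time_s: 11.08
tcp_pos: [0.6687, 0.1312, 0.1911]
tcp_rot: [-85.0, 89.8, 8.1]
contact_force: [-0.1, 0.1, -0.8]
width: 0.0678
```

```bash
python3 - <<'E'
from h import *
togo([.6622,.2205,.16],93)
c=snap("wrist","w7"); o=get_obs()
P=cloud(c); z=P[...,2]; ok=c["range_z"]>0
b=ok&(P[...,0]>.58)&(P[...,0]<.72)&(P[...,1]>.0)&(P[...,1]<.33)
m=(b&(z>.135)&(z<.160)).astype(np.uint8); k,l,s,ce=cv2.connectedComponentsWithStats(m)
for i in range(1,k):
        if s[i,4]>20: p=P[l==i]; print(s[i],p.mean(0).round(4),p.max(0).round(4),p.min(0).round(4),cv2.minAreaRect(p[:,:2].astype(np.float32)))
E
```

```text
t 11.08 p [0.6687 0.1312 0.1911] down [ 0.003  0.    -1.   ] jawang 93.09 F [-0.1  0.1 -0.8] w 0.0678 q [  7.4  25.7  87.4   0.   66.7 -85.6]
  t [0.0519 0.0029 0.1491] r [0.0003 0.     0.0005]
[484 142  28  33 678] [0.6218 0.2676 0.1447] [0.6299 0.2738 0.1531] [0.6144 0.2647 0.135 ] ((0.6218777894973755, 0.2689353823661804), (0.008646356873214245, 0.015379549004137516), 85.80219268798828)
[232 200  14  32 431] [0.6664 0.1229 0.141 ] [0.6766 0.1272 0.143 ] [0.6579 0.1184 0.135 ] ((0.667302668094635, 0.12287399917840958), (0.018732037395238876, 0.008026725612580776), 2.849740743637085)
[258 200  14  32 421] [0.6658 0.1387 0.1408] [0.6756 0.1431 0.1431] [0.6572 0.1346 0.1351] ((0.6664028763771057, 0.13871242105960846), (0.018486585468053818, 0.007948668673634529), 3.116295576095581)
[360 200  19  32 513] [0.6624 0.2019 0.1404] [0.6723 0.2072 0.143 ] [0.6538 0.198  0.135 ] ((0.6630442142486572, 0.20258449018001556), (0.018586531281471252, 0.008647942915558815), 2.2654197216033936)
[417 201  23  31 557] [0.6606 0.2376 0.1403] [0.6708 0.2437 0.1432] [0.6517 0.2334 0.135 ] ((0.6613054871559143, 0.2384677231311798), (0.010127582587301731, 0.019177481532096863), 88.17740631103516)
```

View pics/w7.png

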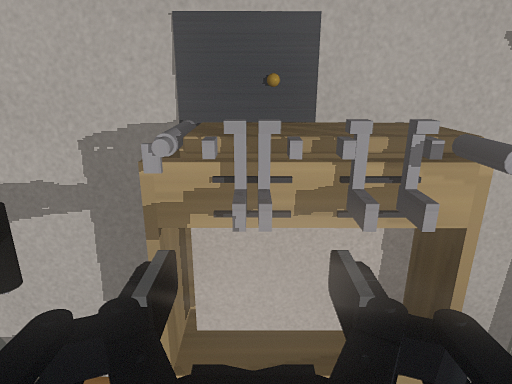

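>>> apply_moves(
  series=[
    {"tx": 0, "ty": 0.003, "tz": 0.149, "rx": 0, "ry": 0, "rz": 0},
    {"tx": 0, "ty": 0.003, "tz": 0.149, "rx": 0, "ry": 0, "rz": 0},
    {"tx": 0, "ty": 0.003, "tz": 0.149, "rx": 0, "ry": 0, "rz": 0},
    {"tx": 0.04, "ty": 0.003, "tz": 0.149, "rx": 0, "ry": 0, "rz": 0},
    {"tx": 0.08, "ty": 0.003, "tz": 0.149, "rx": 0, "ry": 0, "rz": 0},
    {"tx": 0.08, "ty": 0.003, "tz": 0.149, "rx": 0, "ry": 0, "rz": 0},
  ],
)

```text
time_s: 11.63
tcp_pos: [0.6552, 0.2192, 0.1332]
tcp_rot: [102.5, 89.2, -164.3]
contact_force: [-1.2, -0.3, -0.4]
width: 0.0682
```

```bash
python3 - <<'E'
from h import *
togo([.6622,.2205,.11],93)
E
```

```text
t 11.63 p [0.6552 0.2192 0.1332] down [-0.014 -0.004 -1.   ] jawang 93.16 F [-1.2 -0.3 -0.4] w 0.0682 q [ 14.9  30.7  87.2  -0.   63.  -78.3]
  t [ 0.0385 -0.0123  0.0017] r [ 0.0004 -0.0005 -0.0022]
```

>>> apply_moves(
  series=[
    {"tx": 0.02, "ty": 0, "tz": 0, "rx": 0, "ry": 0, "rz": 0},
    {"tx": 0.04, "ty": 0, "tz": 0, "rx": 0, "ry": 0, "rz": 0},
    {"tx": 0.055, "ty": 0, "tz": 0, "rx": 0, "ry": 0, "rz": 0},
    {"tx": 0.055, "ty": 0, "tz": 0, "rx": 0, "ry": 0, "rz": 0},
    {"tx": 0.055, "ty": 0, "tz": 0, "rx": 0, "ry": 0, "rz": 0},
  ],
)

```text
time_s: 12.05
tcp_pos: [0.6607, 0.2198, 0.1079]
tcp_rot: [99.8, 89.9, -167.2]
contact_force: [0.4, 0.4, -0.5]
width: 0.0683
```

```bash
python3 - <<'E'
from h import *
togo([.6622,.2205,.11],93)
E
```

```text
t 12.05 p [0.6607 0.2198 0.1079] down [-0.001 -0.    -1.   ] jawang 93.07 F [ 0.4  0.4 -0.5] w 0.0683 q [ 14.8  32.4  87.7   0.   59.9 -78.2]
  t [-0.0035 -0.0025  0.001 ] r [ 0.0002 -0.     -0.0002]
```

>>> apply_moves(
  jaw=1,
  grip_force=40,
  series=[
    {"tx": -0.004, "ty": -0.002, "tz": 0.001, "rx": 0, "ry": 0, "rz": 0},
    {"tx": -0.004, "ty": -0.002, "tz": 0.001, "rx": 0, "ry": 0, "rz": 0},
    {"tx": -0.004, "ty": -0.002, "tz": 0.001, "rx": 0, "ry": 0, "rz": 0},
    {"tx": -0.004, "ty": -0.002, "tz": 0.001, "rx": 0, "ry": 0, "rz": 0},
    {"tx": -0.004, "ty": -0.002, "tz": 0.001, "rx": 0, "ry": 0, "rz": 0},
    {"tx": -0.004, "ty": -0.002, "tz": 0.001, "rx": 0, "ry": 0, "rz": 0},
    {"tx": -0.004, "ty": -0.002, "tz": 0.001, "rx": 0, "ry": 0, "rz": 0},
    {"tx": -0.004, "ty": -0.002, "tz": 0.001, "rx": 0, "ry": 0, "rz": 0},
  ],
)

```text
time_s: 12.72
tcp_pos: [0.664, 0.2207, 0.1144]
tcp_rot: [-92.6, 89.8, 0.5]
contact_force: [0.1, -2.1, 7.4]
width: 0.0195
```

>>> apply_moves(
  jaw=0.2,
  series=[
    {"tx": 0, "ty": 0, "tz": 0, "rx": 0, "ry": 0, "rz": 0},
    {"tx": 0, "ty": 0, "tz": 0, "rx": 0, "ry": 0, "rz": 0},
    {"tx": 0, "ty": 0, "tz": 0, "rx": 0, "ry": 0, "rz": 0},
    {"tx": 0, "ty": 0, "tz": 0, "rx": 0, "ry": 0, "rz": 0},
    {"tx": 0, "ty": 0, "tz": 0, "rx": 0, "ry": 0, "rz": 0},
  ],
)

```text
time_s: 13.13
tcp_pos: [0.6619, 0.2209, 0.1105]
tcp_rot: [91.7, 90.0, -175.2]
contact_force: [0.8, 0.1, -0.1]
width: 0.0682
```

>>> apply_moves(
  series=[
    {"tx": -0.05, "ty": 0, "tz": 0, "rx": 0, "ry": 0, "rz": 0},
    {"tx": -0.1, "ty": 0, "tz": 0, "rx": 0, "ry": 0, "rz": 0},
    {"tx": -0.13, "ty": 0, "tz": 0, "rx": 0, "ry": 0, "rz": 0},
    {"tx": -0.13, "ty": 0, "tz": 0, "rx": 0, "ry": 0, "rz": 0},
    {"tx": -0.13, "ty": 0, "tz": 0, "rx": 0, "ry": 0, "rz": 0},
  ],
)

```text
time_s: 13.55
tcp_pos: [0.6632, 0.2212, 0.1906]
tcp_rot: [-77.5, 89.8, 15.6]
contact_force: [0.1, -0.0, -0.2]
width: 0.0682
```

```bash
python3 - <<'E'
from h import *
st()
c=snap("wrist","w8"); o=get_obs()
P=cloud(c); z=P[...,2]; ok=c["range_z"]>0
b=ok&(P[...,0]>.58)&(P[...,0]<.72)&(P[...,1]>.0)&(P[...,1]<.33)
m=(b&(z>.135)&(z<.160)).astype(np.uint8); k,l,s,ce=cv2.connectedComponentsWithStats(m)
for i in range(1,k):
        if s[i,4]>20: p=P[l==i]; print(s[i],p.mean(0).round(4),p.max(0).round(4),p.min(0).round(4),cv2.minAreaRect(p[:,:2].astype(np.float32)))
E
```

```text
t 13.55 p [0.6632 0.2212 0.1906] down [ 0.003  0.001 -1.   ] jawang 93.09 F [ 0.1 -0.  -0.2] w 0.0682 q [ 14.9  27.6  84.7   0.   67.5 -78.2]
[332 144  35  33 847] [0.6212 0.2722 0.1491] [0.6299 0.2811 0.1532] [0.6143 0.2656 0.1351] ((0.6220438480377197, 0.2735310196876526), (0.015808280557394028, 0.015064042061567307), 49.541221618652344)
[ 80 201  22  32 555] [0.6663 0.1238 0.1403] [0.6764 0.1278 0.143 ] [0.6577 0.1183 0.135 ] ((0.667087197303772, 0.12299267947673798), (0.018686607480049133, 0.009350044652819633), 0.9469406008720398)
[107 201  21  32 524] [0.6656 0.1396 0.1404] [0.6755 0.1435 0.1429] [0.6569 0.134  0.135 ] ((0.6663292050361633, 0.13888143002986908), (0.01860022358596325, 0.008832831867039204), 3.095240354537964)
[232 201  14  32 408] [0.6616 0.2127 0.1408] [0.6718 0.2172 0.1435] [0.6531 0.2084 0.1352] ((0.6624158620834351, 0.21281728148460388), (0.018550746142864227, 0.007874020375311375), 3.008334159851074)
[258 202  14  31 424] [0.6605 0.2285 0.141 ] [0.6709 0.2329 0.1428] [0.6523 0.2242 0.1351] ((0.6616921424865723, 0.22869528830051422), (0.018574964255094528, 0.00797157920897007), 3.3302717208862305)
```

View pics/w8.png

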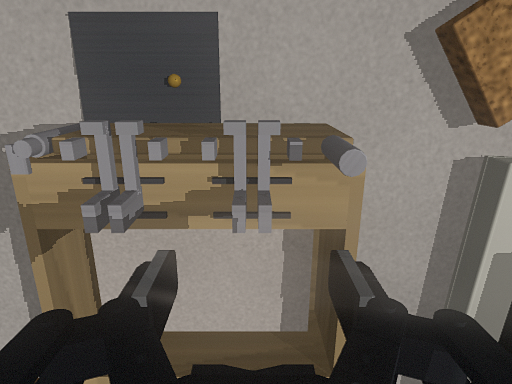

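```bash
python3 - <<'E'
from h import *
togo([.6222,.2737,.19],3.05)
E
```

```text
t 13.6 p [0.6618 0.2208 0.1885] down [-0. -0. -1.] jawang 93.09 F [ 0.3 -0.9  0.5] w 0.0689 q [ 14.9  27.7  84.8   0.   67.5 -78.2]
  t [-0.0025  0.0612  0.0916] r [ 2.501e-01 -1.000e-04 -0.000e+00]
```

>>> apply_moves(
  jaw=0.35,
  series=[
    {"tx": -0.0025, "ty": 0.061, "tz": 0.0915, "rx": 0.25, "ry": 0, "rz": 0},
    {"tx": -0.0025, "ty": 0.061, "tz": 0.0915, "rx": 0.25, "ry": 0, "rz": 0},
    {"tx": -0.0025, "ty": 0.061, "tz": 0.0915, "rx": 0.25, "ry": 0, "rz": 0},
    {"tx": -0.0025, "ty": 0.061, "tz": 0.0915, "rx": 0.25, "ry": 0, "rz": 0},
    {"tx": -0.0025, "ty": 0.061, "tz": 0.0915, "rx": 0.25, "ry": 0, "rz": 0},
    {"tx": -0.0025, "ty": 0.061, "tz": 0.0915, "rx": 0.25, "ry": 0, "rz": 0},
    {"tx": -0.0025, "ty": 0.061, "tz": 0.0915, "rx": 0.25, "ry": 0, "rz": 0},
    {"tx": -0.0025, "ty": 0.061, "tz": 0.0915, "rx": 0.25, "ry": 0, "rz": 0},
    {"tx": -0.0025, "ty": 0.061, "tz": 0.0915, "rx": 0.25, "ry": 0, "rz": 0},
    {"tx": -0.0025, "ty": 0.061, "tz": 0.0915, "rx": 0.25, "ry": 0, "rz": 0},
    {"tx": -0.0025, "ty": 0.061, "tz": 0.0915, "rx": 0.25, "ry": 0, "rz": 0},
    {"tx": -0.0025, "ty": 0.061, "tz": 0.0915, "rx": 0.25, "ry": 0, "rz": 0},
  ],
)

```text
time_s: 14.6
tcp_pos: [0.6209, 0.2731, 0.1872]
tcp_rot: [-166.9, 89.7, -160.1]
contact_force: [-0.1, -0.3, -0.5]
width: 0.0553
```

```bash
python3 - <<'E'
from h import *
togo([.6222,.2737,.115],3.05)
E
```

```text
t 14.6 p [0.6209 0.2731 0.1872] down [-0.005 -0.002 -1.   ] jawang 6.79 F [-0.1 -0.3 -0.5] w 0.0553 q [20.1 25.9 87.6  0.  66.8 13.3]
  t [0.1203 0.001  0.0029] r [ 0.0104 -0.0008  0.0002]
```

>>> apply_moves(
  series=[
    {"tx": 0, "ty": 0, "tz": 0.001, "rx": 0.0105, "ry": 0, "rz": 0},
    {"tx": 0.04, "ty": 0, "tz": 0.001, "rx": 0.0105, "ry": 0, "rz": 0},
    {"tx": 0.08, "ty": 0, "tz": 0.001, "rx": 0.0105, "ry": 0, "rz": 0},
    {"tx": 0.12, "ty": 0, "tz": 0.001, "rx": 0.0105, "ry": 0, "rz": 0},
    {"tx": 0.122, "ty": 0, "tz": 0.001, "rx": 0.0105, "ry": 0, "rz": 0},
    {"tx": 0.122, "ty": 0, "tz": 0.001, "rx": 0.0105, "ry": 0, "rz": 0},
    {"tx": 0.122, "ty": 0, "tz": 0.001, "rx": 0.0105, "ry": 0, "rz": 0},
  ],
)

```text
time_s: 15.18
tcp_pos: [0.623, 0.2737, 0.1167]
tcp_rot: [-163.2, 89.9, -159.9]
contact_force: [0.4, 0.3, 0.7]
width: 0.0557
```

```bash
python3 - <<'E'
from h import *
togo([.6222,.2737,.115],3.05)
snap("wrist","w9")
E
```

```text
t 15.18 p [0.623  0.2737 0.1167] down [-0.001 -0.    -1.   ] jawang 3.37 F [0.4 0.3 0.7] w 0.0557 q [20.1 30.3 89.9 -0.  59.9 16.7]
  t [ 0.0028  0.0001 -0.0013] r [ 0.0009 -0.0002  0.0001]
```

View pics/w9.png

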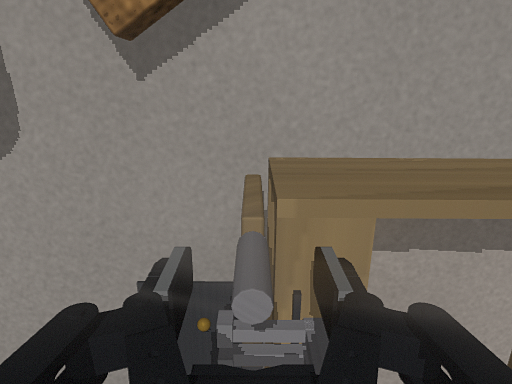

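>>> apply_moves(
  jaw=1,
  grip_force=60,
  series=[
    {"tx": 0.001, "ty": 0, "tz": 0, "rx": 0, "ry": 0, "rz": 0},
    {"tx": 0.001, "ty": 0, "tz": 0, "rx": 0, "ry": 0, "rz": 0},
    {"tx": 0.001, "ty": 0, "tz": 0, "rx": 0, "ry": 0, "rz": 0},
    {"tx": 0.001, "ty": 0, "tz": 0, "rx": 0, "ry": 0, "rz": 0},
    {"tx": 0.001, "ty": 0, "tz": 0, "rx": 0, "ry": 0, "rz": 0},
    {"tx": 0.001, "ty": 0, "tz": 0, "rx": 0, "ry": 0, "rz": 0},
    {"tx": 0.001, "ty": 0, "tz": 0, "rx": 0, "ry": 0, "rz": 0},
    {"tx": 0.001, "ty": 0, "tz": 0, "rx": 0, "ry": 0, "rz": 0},
  ],
)

```text
time_s: 15.9
tcp_pos: [0.624, 0.2741, 0.1181]
tcp_rot: [20.2, 89.9, 23.6]
contact_force: [-0.6, 0.5, 6.1]
width: 0.0147
```

```bash
python3 - <<'E'
from h import *
o=st(); print(o["ft_torque"])
H=np.array([.6331,.0690]); a0=3.05; q=lambda t:np.r_[H+.205*np.array([-np.sin(np.radians(a0+t)),np.cos(np.radians(a0+t))]),0]
for t in range(4,44,4): print(t,end=" "); go(q(0),a0,q(t),a0+t)
E
```

```text
t 15.9 p [0.624  0.2741 0.1181] down [ 0.002  0.001 -1.   ] jawang 3.36 F [-0.6  0.5  6.1] w 0.0147 q [20.1 30.2 89.9  0.  59.8 16.7]
[-0.07649487  0.24345951 -0.02923248]
4 t [ 0.     -0.0008 -0.0238] r [-0.0111  0.      0.    ]
8 t [ 0.     -0.0033 -0.0476] r [-0.0222  0.      0.    ]
12 t [ 0.     -0.0075 -0.071 ] r [-0.0333  0.      0.    ]
16 t [ 0.     -0.0132 -0.0942] r [-0.0444  0.      0.    ]
20 t [ 0.     -0.0206 -0.1169] r [-0.0556  0.      0.    ]
24 t [ 0.     -0.0295 -0.139 ] r [-0.0667  0.      0.    ]
28 t [ 0.     -0.04   -0.1604] r [-0.0778  0.      0.    ]
32 t [ 0.     -0.0519 -0.1811] r [-0.0889  0.      0.    ]
36 t [ 0.     -0.0653 -0.2008] r [-0.1  0.   0. ]
40 t [ 0.     -0.0799 -0.2196] r [-0.1111  0.      0.    ]
```

>>> apply_moves(
  series=[
    {"tx": 0, "ty": -0.001, "tz": -0.024, "rx": -0.011, "ry": 0, "rz": 0},
    {"tx": 0, "ty": -0.0033, "tz": -0.0476, "rx": -0.022, "ry": 0, "rz": 0},
    {"tx": 0, "ty": -0.0075, "tz": -0.071, "rx": -0.033, "ry": 0, "rz": 0},
    {"tx": 0, "ty": -0.0132, "tz": -0.0942, "rx": -0.0444, "ry": 0, "rz": 0},
    {"tx": 0, "ty": -0.0132, "tz": -0.0942, "rx": -0.0444, "ry": 0, "rz": 0},
  ],
)

```text
time_s: 16.32
tcp_pos: [0.5663, 0.2629, 0.1182]
tcp_rot: [28.2, 89.9, 47.7]
contact_force: [-0.4, 1.8, 2.9]
width: 0.0144
```

```bash
cat >> h.py <<'E'
def gate():
    o=st(); H=np.array([.6331,.0690]); d=o["tcp_pos"][:2]-H; print("r",np.hypot(*d).round(4),"th",(np.degrees(np.arctan2(d[1],d[0]))-93.05).round(2),"tq",o["ft_torque"].round(2))
E
python3 - <<'E'
from h import *
gate()
E
```

```text
t 16.32 p [0.5663 0.2629 0.1182] down [ 0.001  0.001 -1.   ] jawang 19.52 F [-0.4  1.8  2.9] w 0.0144 q [20.9 24.6 98.4  0.  57.   1.3]
r 0.2051 th 15.97 tq [0.19 0.16 0.02]
```

```bash
python3 - <<'E'
from h import *
H=np.array([.6331,.0690]); a0=3.05; q=lambda t:np.r_[H+.205*np.array([-np.sin(np.radians(a0+t)),np.cos(np.radians(a0+t))]),0]
for t in (20,24,28,32,36,40,45,50,55,60): print(t,end=" "); go(q(16),a0+16,q(t),a0+t)
E
```

```text
20 t [ 0.     -0.0008 -0.0238] r [-0.0111  0.      0.    ]
24 t [ 0.     -0.0033 -0.0476] r [-0.0222  0.      0.    ]
28 t [ 0.     -0.0075 -0.071 ] r [-0.0333  0.      0.    ]
32 t [ 0.     -0.0132 -0.0942] r [-0.0444  0.      0.    ]
36 t [ 0.     -0.0206 -0.1169] r [-0.0556  0.      0.    ]
40 t [ 0.     -0.0295 -0.139 ] r [-0.0667  0.      0.    ]
45 t [ 0.     -0.0428 -0.1656] r [-0.0806  0.      0.    ]
50 t [ 0.     -0.0584 -0.1911] r [-0.0944  0.      0.    ]
55 t [ 0.     -0.0761 -0.215 ] r [-0.1083  0.      0.    ]
60 t [ 0.     -0.0959 -0.2373] r [-0.1222  0.      0.    ]
```

>>> apply_moves(
  series=[
    {"tx": 0, "ty": -0.0008, "tz": -0.0238, "rx": -0.0111, "ry": 0, "rz": 0},
    {"tx": 0, "ty": -0.0033, "tz": -0.0476, "rx": -0.0222, "ry": 0, "rz": 0},
    {"tx": 0, "ty": -0.0075, "tz": -0.071, "rx": -0.0333, "ry": 0, "rz": 0},
    {"tx": 0, "ty": -0.0132, "tz": -0.0942, "rx": -0.0444, "ry": 0, "rz": 0},
    {"tx": 0, "ty": -0.0206, "tz": -0.1169, "rx": -0.0556, "ry": 0, "rz": 0},
    {"tx": 0, "ty": -0.0295, "tz": -0.139, "rx": -0.0667, "ry": 0, "rz": 0},
    {"tx": 0, "ty": -0.0295, "tz": -0.139, "rx": -0.0667, "ry": 0, "rz": 0},
    {"tx": 0, "ty": -0.0295, "tz": -0.139, "rx": -0.0667, "ry": 0, "rz": 0},
  ],
)

```text
time_s: 16.98
tcp_pos: [0.494, 0.2195, 0.1181]
tcp_rot: [41.5, 89.8, 84.9]
contact_force: [-2.5, 4.9, 7.1]
width: 0.0144
```

```bash
python3 - <<'E'
from h import *
gate()
H=np.array([.6331,.0690]); a0=3.05; q=lambda t:np.r_[H+.205*np.array([-np.sin(np.radians(a0+t)),np.cos(np.radians(a0+t))]),0]
for t in (44,48,52,56,60,64,68,71,73): print(t,end=" "); go(q(40),a0+40,q(t),a0+t)
E
```

```text
t 16.98 p [0.494  0.2195 0.1181] down [ 0.     0.003 -1.   ] jawang 43.31 F [-2.5  4.9  7.1] w 0.0144 q [ 19.2  16.4 110.    0.2  53.6 -24.2]
r 0.2049 th 39.71 tq [ 0.49  0.58 -0.02]
44 t [ 0.     -0.0008 -0.0238] r [-0.0111  0.      0.    ]
48 t [ 0.     -0.0033 -0.0476] r [-0.0222  0.      0.    ]
52 t [ 0.     -0.0075 -0.071 ] r [-0.0333  0.      0.    ]
56 t [ 0.     -0.0132 -0.0942] r [-0.0444  0.      0.    ]
60 t [ 0.     -0.0206 -0.1169] r [-0.0556  0.      0.    ]
64 t [ 0.     -0.0295 -0.139 ] r [-0.0667  0.      0.    ]
68 t [ 0.     -0.04   -0.1604] r [-0.0778  0.      0.    ]
71 t [ 0.     -0.0488 -0.176 ] r [-0.0861  0.      0.    ]
73 t [ 0.     -0.0551 -0.1861] r [-0.0917  0.      0.    ]
```

>>> apply_moves(
  series=[
    {"tx": 0, "ty": -0.0008, "tz": -0.0238, "rx": -0.0111, "ry": 0, "rz": 0},
    {"tx": 0, "ty": -0.0033, "tz": -0.0476, "rx": -0.0222, "ry": 0, "rz": 0},
    {"tx": 0, "ty": -0.0075, "tz": -0.071, "rx": -0.0333, "ry": 0, "rz": 0},
    {"tx": 0, "ty": -0.0132, "tz": -0.0942, "rx": -0.0444, "ry": 0, "rz": 0},
    {"tx": 0, "ty": -0.0206, "tz": -0.1169, "rx": -0.0556, "ry": 0, "rz": 0},
    {"tx": 0, "ty": -0.0295, "tz": -0.139, "rx": -0.0667, "ry": 0, "rz": 0},
    {"tx": 0, "ty": -0.04, "tz": -0.1604, "rx": -0.0778, "ry": 0, "rz": 0},
    {"tx": 0, "ty": -0.0488, "tz": -0.176, "rx": -0.0861, "ry": 0, "rz": 0},
    {"tx": 0, "ty": -0.055, "tz": -0.186, "rx": -0.0917, "ry": 0, "rz": 0},
    {"tx": 0, "ty": -0.055, "tz": -0.186, "rx": -0.0917, "ry": 0, "rz": 0},
    {"tx": 0, "ty": -0.055, "tz": -0.186, "rx": -0.0917, "ry": 0, "rz": 0},
    {"tx": 0, "ty": -0.055, "tz": -0.186, "rx": -0.0917, "ry": 0, "rz": 0},
  ],
)

```text
time_s: 17.98
tcp_pos: [0.4342, 0.1184, 0.1179]
tcp_rot: [83.0, 89.7, 159.3]
contact_force: [-9.1, 2.3, 14.7]
width: 0.0142
```

```bash
python3 - <<'E'
from h import *
gate()
for n in("scene","side","wrist"): snap(n,n+"9")
gate()
a=cv2.resize(cv2.imread("pics/side9.png"),(800,600)); cv2.imwrite("pics/side9b.png",a)
E
```

```text
t 17.98 p [0.4342 0.1184 0.1179] down [-0.004  0.002 -1.   ] jawang 76.32 F [-9.1  2.3 14.7] w 0.0142 q [  9.6   7.2 121.4   0.2  51.6 -66.8]
r 0.205 th 73.01 tq [0.37 1.23 0.03]
t 18.13 p [0.4343 0.1185 0.118 ] down [-0.004  0.002 -1.   ] jawang 76.33 F [-8.9  2.6 14.2] w 0.0145 q [  9.6   7.2 121.4   0.2  51.6 -66.8]
r 0.2049 th 72.97 tq [0.38 1.21 0.03]
```

View pics/side9b.png

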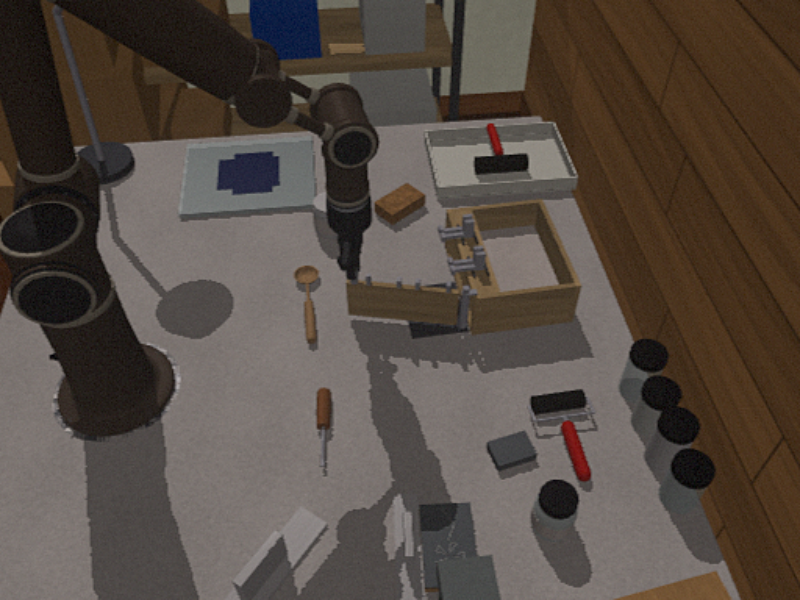

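View pics/scene9.png

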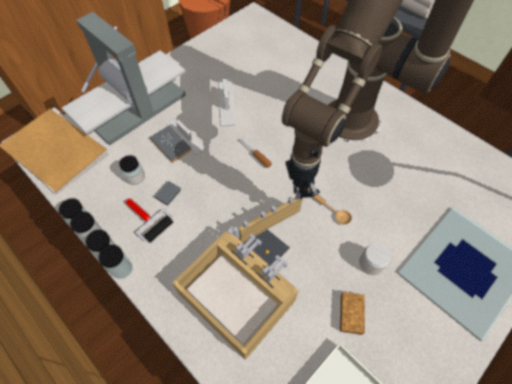

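View pics/wrist9.png

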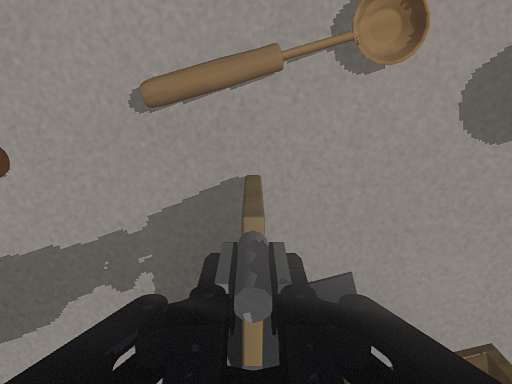

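>>> apply_moves(
  series=[
    {"tx": -0.002, "ty": 0.002, "tz": 0, "rx": 0, "ry": 0, "rz": 0},
    {"tx": -0.002, "ty": 0.002, "tz": 0, "rx": 0, "ry": 0, "rz": 0},
    {"tx": -0.002, "ty": 0.002, "tz": 0, "rx": 0, "ry": 0, "rz": 0},
    {"tx": -0.002, "ty": 0.002, "tz": 0, "rx": 0, "ry": 0, "rz": 0},
    {"tx": -0.002, "ty": 0.002, "tz": 0, "rx": 0, "ry": 0, "rz": 0},
    {"tx": -0.002, "ty": 0.002, "tz": 0, "rx": 0, "ry": 0, "rz": 0},
  ],
)

```text
time_s: 18.63
tcp_pos: [0.4342, 0.1183, 0.118]
tcp_rot: [79.9, 89.9, 156.3]
contact_force: [-3.5, 1.7, 6.3]
width: 0.0145
```

```bash
python3 - <<'E'
from h import *
gate()
c=load("side9"); cv2.imwrite("pics/s9c.png",cv2.resize(c["pixels"][300:384,220:340],None,fx=6,fy=6,interpolation=2))
P=cloud(c); z=P[...,2]
m=(P[...,0]>.42)&(P[...,0]<.5)&(P[...,1]>-.45)&(P[...,1]<-.28)&(z>.038)&(z<.07); p=P[m]; print("fin",cv2.minAreaRect(p[:,:2].astype(np.float32)))
c=load("scene9"); P=cloud(c); z=P[...,2]
m=(z>.09)&(z<.106)&(P[...,0]>.45)&(P[...,0]<.6)&(P[...,1]>.05)&(P[...,1]<.16); p=P[m][:,:2].astype(np.float32); print("gate top",m.sum(),cv2.minAreaRect(p))
E
```

```text
t 18.63 p [0.4342 0.1183 0.118 ] down [-0.002  0.001 -1.   ] jawang 76.36 F [-3.5  1.7  6.3] w 0.0145 q [ 9.700e+00  7.100e+00  1.215e+02  1.000e-01  5.150e+01 -6.680e+01]
r 0.2049 th 73.03 tq [0.36 0.57 0.11]
fin ((0.47947439551353455, -0.3596794307231903), (0.06954149901866913, 0.011401700787246227), 83.37791442871094)
gate top 239 ((0.5237858295440674, 0.09550371766090393), (0.013526344671845436, 0.15306834876537323), 76.2054214477539)
```

View pics/s9c.png

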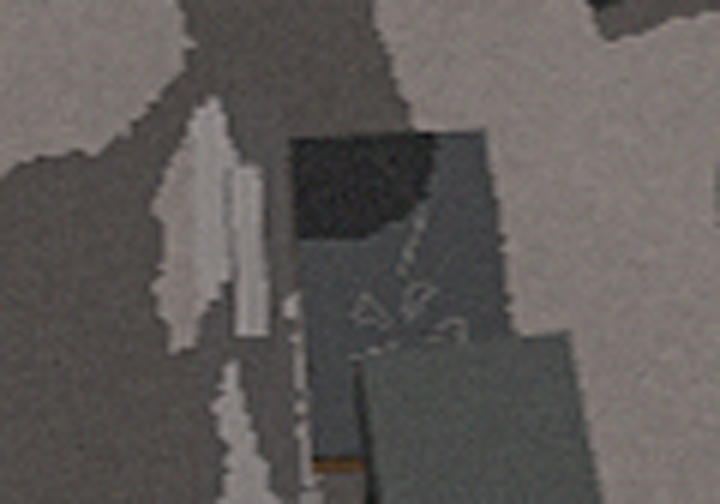

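```bash
python3 -c "
from h import *
print(finish_job()); st()"
```

```text
the job is handed in; nothing more can be done
None
the job is handed in; nothing more can be done
```

The bench is ready and the job was handed in at about 18.6 s of the 64 s allowed; no verdict was reported.

1. **Straightedge:** I took the smaller one, whose fin measures 70 mm long and 55 mm high; the look-alike's is about 92 mm by 75 mm. I laid it on the table, pushed it against the lino block's robot-facing edge until it met about 10 N of resistance, and let it go. A wrist picture afterwards showed no gap and the ends within about 1 mm of centred. The side camera put the fin within 0.3 mm of the flush, centred spot at the end.
2. **Catches:** I squeezed the hinge-side catch first, then the free-end one. Pictures showed each tab about 10 mm in, and they stayed there after release.
3. **Gate:** I pulled it by its post past the detent. The arm's position put it at 73.0° and the scene camera at 73.2°, and the gripper still holds the post.

**Disagreements:**
- While squeezing the catches, the gripper read 19 mm instead of the expected 24 mm. The pictures showed the tabs fully in, so I put this down to the fingers flexing.
- After the swing, the wrist force had built up to about 17 N. I eased it to about 7 N before handing in.
- In the last side view the straightedge was mostly in shadow, so that check rests on the fin alone.

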